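Put away two lenses, their caps and a battery

ROBOT

A 7-joint arm with a two-finger parallel gripper is mounted at the origin on a cart in front of the work surface, level with it; the furniture and walls round the work are solid. World frame = base frame: x ahead of the robot, y to its left, z up, the work surface at z = 0. Lengths are in m, angles in degrees, forces in N, time in s.
With the tool pointing down it reaches from about 0.425 to 0.875 m from the base axis. Payload 4.7 kg.
Tool frame: the origin (TCP) lies at the very end of the fingers, on their centre line; the grasp point (between the pads) lies 19 mm behind it; z points along the fingers, x is the direction in which the jaws open and shut, and the axes are right-handed (so a half turn about z gives the same grasp; the last joint's range is limited). The gripper opens to 87 mm and grips with 3 to 60 N. Pads are 19 mm wide; open, the fingers measure 117 mm over their backs; the gripper's body (75 mm by 190 mm) begins 51 mm behind the grasp point.
Start: joints at [-72.645, 18.392, -4.016, 83.108, 1.295, 78.541, -3.26], TCP at [0.185, 0.623, 0.223] pointing down, gripper open.
Joint ranges: [-163.93, 163.93], [-17.29, 119.83], [-79.2, 71.16], [3.27, 140.29], [-89.18, 269.18], [5.43, 117.66], [-154.24, 154.24]. Speed limits (degrees/s): [147.25, 147.25, 180, 180, 180, 180, 180].

INTERFACE

Orientations are given as [roll, pitch, yaw] about the fixed x, y, z axes, in that order (R = Rz(yaw) Ry(pitch) Rx(roll)).
In Python, from cell import get_obs, viewer, env gives the robot as it stands.
- The arm moves only by the tool jog_arm, never from a script. Its argument "moves" is a list of rows, each a list of 7 numbers: the finger opening in cm, from 0 to 8.7, then the shift along the tool's x, y, z in cm, then the turn, a rotation vector about the tool's x, y, z in rad. In form: [[hand, x, y, z, rx, ry, rz], ...]. A call has 1 to 12 rows; each row is the pose to reach, as a shift and turn from the pose measured when the call began, along the tool's axes at that moment; what a row does not reach only later rows make up. A row lasts 1/12 s, in which the tool goes at most 41.7 mm and 7.16 degrees, less where a joint would pass 70% of its speed; a pose out of reach is approached as far as the arm can. A call with a gripper value outside its range is refused whole. The fingers move at their own pace and stop on an object; "squeeze" is the grip in N (left out, the last holds). Time passes only in rows, so rows that repeat a pose let the fingers close. It gives the time, the measured TCP pose, the force and the opening at its end, in the units of the state.
- get_obs(): the state, without advancing time (a new reading comes with each control period).
- viewer.read_camera(name): name is "side" or "top" or "wrist"; returns the picture (400x640x3 uint8, red, green, blue); there is no depth.
- viewer.camera_params(name): a dict with "fx", "fy", "cx", "cy" (pixels), "extrinsics" (4x4, takes a point from camera to world coordinates). Camera axes: x right, y up, looking along -z (the intrinsics and any distortion apply to the point x, -y, -z); pixel columns grow to the right and rows downward; lengths in m; the calibration is good to about 2 mm. A picture is of the moment at which its call begins: read the wrist's pose just before it. camera_params takes no time and is no camera call; for the wrist camera it gives the pose at the moment of the call.
- env.sign_off(): hands the job in, once; it reports no verdict.
The state is a dict: "time_s": time; "qpos": joint angles; "joint_velocities": joint speeds; "effort": joint torques, N m; "tool_pos": TCP position; "tool_rot": TCP orientation; "force": force on the tool from outside, world axes, zero at the start; "wrist_torque": the same for the moment, N m; "grip_width": finger opening in m.
Only numpy, scipy, OpenCV 4.12 (cv2) and the standard library are available. Lean on these libraries where they do the work, as an engineer would, in place of code of your own. Each camera call takes 0.05 s, during which the arm holds its last target. There are 200 camera calls.

TASK

Put the camera gear away: first stand the two uncapped lenses upright in the round orange nests, the larger lens in the larger nest and the smaller in the smaller. Once both lenses are in and let go, lay each cap flat and centred on top of the lens of its size; the battery goes upright down into the green pocket, at any point. Set the lenses down gently, never dropping them, and leave the blower and the swab pot where they stand.

Things in the scene. Friction and masses are not known exactly. Their poses are not given: they have to be found in the camera images.
- lens_large: the larger of the two loose lens barrels on the blue mat: black, upright cylinder with a thin red ring, 65 mm across at its widest, 62 mm tall. Origin: centre of its underside; z up along the barrel. 0.16 kg. Grasp across the barrel.
- lens_small: the smaller loose lens barrel on the blue mat: black, upright cylinder with a thin red ring, 55 mm across at its widest, 48 mm tall. Origin: centre of its underside; z up along the barrel. 0.16 kg.
- cap_large: the larger black lens cap, a flat disc 67 mm across and 12 mm thick (its edge is about 10 mm high), lying flat. It belongs on top of the larger lens. Origin: centre of its underside; z up.
- cap_small: the smaller black lens cap, a flat disc 49 mm across and 12 mm thick (its edge is about 10 mm high), lying flat. It belongs on top of the smaller lens, resting on its 55 mm wide top rim. Origin: centre of its underside; z up.
- battery: dark blue-black camera battery standing on end, 38 mm (its x) by 22 mm (its y), 69 mm tall. Origin: centre of its underside; z up. 0.1 kg. Grasp across the 22 mm.
- nest_large: the larger of the two round orange lens nests, fixed to the bench: an open shallow cup with a grey floor 73 mm across, flaring to a mouth 85 mm across; rim 95 mm outside. Floor 4 mm and rim 18 mm above the bench. Origin: centre of its underside; z up.
- nest_small: the smaller round orange lens nest, fixed to the bench: same shape, grey floor 63 mm across, mouth 75 mm, rim 85 mm outside. Floor 4 mm and rim 18 mm above the bench. Origin: centre of its underside; z up.
- battery_pocket: green rectangular open pocket, fixed to the bench, for the upright battery: inside 52 mm (its x) by 36 mm (its y), walls 5 mm thick, floor 4 mm and rim 24 mm above the bench; 4 mm high screw lugs bring it to 84 mm along x. Origin: centre of its underside; z up. The battery's 38 mm side goes along the pocket's x, either way round.
- blower: bystander: black rubber dust blower standing upright, round, 49 mm across, 100 mm tall, at the right of the work. Origin: centre of its underside. Loose. Also in the way: the solid, fixed camera cable, lying on the mat at the left (x 0.47 to 0.53, 14 mm high), then climbing from (0.52, 0.05, 0.01) to (0.65, -0.15, 0.19) and on to the camera; cross the middle on its near side (x under 0.47).
- swab_pot: bystander: pale pot of white cotton swabs, round, 64 mm across, 85 mm tall, at the left of the work. Origin: centre of its underside. Loose. (A lamp housing hangs 0.57 m above the bench from x = 0.62 on: keep the wrist low there.)
Mind the look-alikes: they are no part of the job. What is shaped like the cap_large but purple is not meant.

How it is judged:
By the outcome, as a careful person would: the job done as asked, in the order asked, and still so for the second after the job is handed in, with the robot touching nothing.
It also fails if it takes over 128 s, if anything falls off the work surface, if the arm or the gripper's body presses on something with over 40 N, if the wrist force passes 120 N, or if a joint passes its speed limit or range.

## Working session

There is one attempt and no reset: what is moved stays moved. The work goes in short steps, Python scripts to look and compute and a tool call to move; the robot and the scene stay as the last step left them, time stands still between calls to the robot, and variables do not carry over. Pictures are saved under pics/ and viewed, about 12 in all and at most 16, crops included, and the job is handed in when it is done.

Besides the shell and the picture viewer there is one more tool, called after ">>>" as name([rows], argument=value, ...), one row to a line, values as JSON. jog_arm: Moves the arm, as the interface text tells. Its arguments: {"type":"object","properties":{"moves":{"type":"array"},"squeeze":{"type":"number"}},"required":["moves"]}

```bash
ls; mkdir -p pics; python3 - <<'E'
from cell import get_obs, viewer, env
import cv2,json,numpy as np
o=get_obs();print(o)
for n in ['top','side','wrist']:
    p=viewer.camera_params(n);print(n,p)
    im=viewer.read_camera(n);cv2.imwrite(f'pics/{n}0.png',im[:,:,::-1])
E
```

```text
pics
{'time_s': 0.0, 'qpos': array([-72.64526933,  18.43941986,  -4.0164833 ,  83.17666575,
         1.29507557,  78.54210781,  -3.25857549]), 'joint_velocities': array([ 0.0569479 , -0.06633948, -0.00856348,  0.05775253, -0.0930722 ,
       -0.13113829,  0.02870376]), 'effort': array([ 3.05888825e-04, -4.91278481e+01, -4.04152488e-01, -3.12538218e+01,
       -6.41285232e-02,  4.35017352e-02,  1.74202332e-04]), 'tool_pos': array([0.18499542, 0.62251558, 0.22144213]), 'tool_rot': array([1.79994304e+02, 1.12936502e-01, 7.34573953e+01]), 'force': array([-0.10115146,  0.61240024,  0.16996547]), 'wrist_torque': array([ 0.00319185, -0.01494862, -0.01602042]), 'grip_width': 0.08744489017972498}
top {'fx': 514.3634000808604, 'fy': 514.3634000808604, 'cx': 316.15944140743386, 'cy': 190.50022333401395, 'extrinsics': array([[ 2.18484798e-02,  9.87754940e-01, -1.54475959e-01,
         2.26721958e-01],
       [-9.99760744e-01,  2.14241075e-02, -4.41158864e-03,
        -5.94165793e-02],
       [-1.04805892e-03,  1.54535386e-01,  9.87986698e-01,
         1.57943158e+00],
       [ 0.00000000e+00,  0.00000000e+00,  0.00000000e+00,
         1.00000000e+00]])}
side {'fx': 401.9821381095547, 'fy': 401.9821381095547, 'cx': 311.78592756230603, 'cy': 200.45455186364165, 'extrinsics': array([[ 0.99966407,  0.02583972,  0.00201216,  0.47358039],
       [-0.00746617,  0.36144829, -0.93236226, -1.32139403],
       [-0.02481928,  0.93203404,  0.36151979,  0.52479265],
       [ 0.        ,  0.        ,  0.        ,  1.        ]])}
wrist {'fx': 329.68799618880143, 'fy': 329.68799618880143, 'cx': 315.8383699619289, 'cy': 199.88989432431237, 'extrinsics': array([[ 0.28395496, -0.91849538, -0.27520142,  0.1080376 ],
       [ 0.95883511,  0.27135073,  0.08368996,  0.6465622 ],
       [-0.00219273, -0.28763697,  0.957737  ,  0.3839249 ],
       [ 0.        ,  0.        ,  0.        ,  1.        ]])}
```

View pics/top0.png

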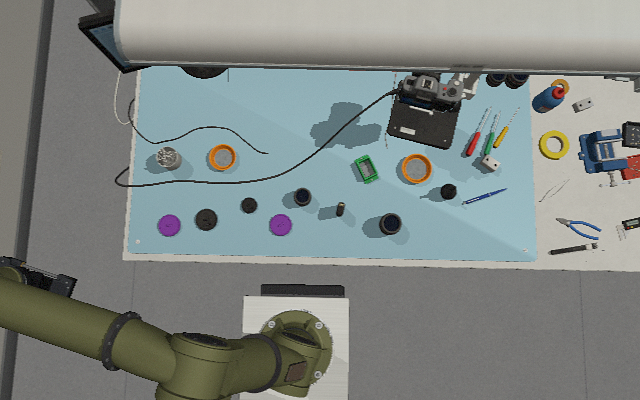

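View pics/side0.png

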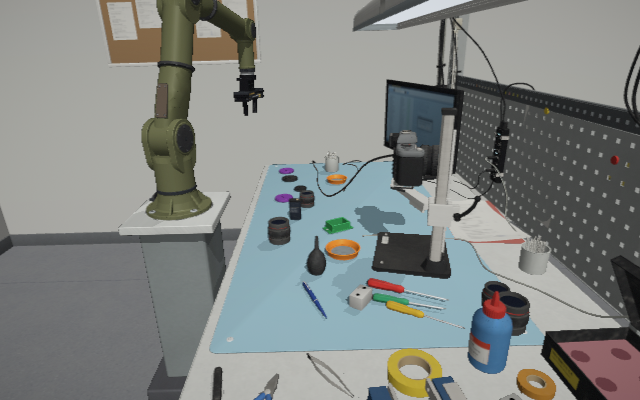

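```bash
cat > h.py <<'E'
import numpy as np, cv2
from scipy.spatial.transform import Rotation as Ro
from cell import get_obs, viewer, env
def ray(p,uv,z):
    "pixels -> world points on the plane at height z"
    uv=np.atleast_2d(uv).astype(float); E=p['extrinsics']
    d=np.c_[(uv[:,0]-p['cx'])/p['fx'],-(uv[:,1]-p['cy'])/p['fy'],-np.ones(len(uv))]@E[:3,:3].T
    return E[:3,3]+d*((z-E[2,3])/d[:,2])[:,None]
def proj(p,X):
    E=p['extrinsics'];c=(np.atleast_2d(X)-E[:3,3])@E[:3,:3]
    return np.c_[p['cx']-p['fx']*c[:,0]/c[:,2],p['cy']+p['fy']*c[:,1]/c[:,2]]
def shot(n,name=None):
    p=viewer.camera_params(n);im=viewer.read_camera(n)[:,:,::-1].copy()
    if name: cv2.imwrite(f'pics/{name}.png',im)
    return p,im
def blobs(m,amin=30):
    n,l,s,c=cv2.connectedComponentsWithStats(m.astype(np.uint8))
    return [(i,s[i],c[i],l==i) for i in range(1,n) if s[i][4]>amin]
def masks(im):
    h=cv2.cvtColor(im,cv2.COLOR_BGR2HSV);H,S,V=[h[...,i].astype(int) for i in range(3)]
    return dict(orange=(H>5)&(H<20)&(S>150)&(V>120),green=(H>50)&(H<80)&(S>120)&(V>60),
      purple=(H>130)&(H<160)&(S>100),dark=(V<70))
def circ(p,mask,z):
    "fit circle (world, at height z) to outer contour's hull"
    cs,_=cv2.findContours(mask.astype(np.uint8),0,cv2.CHAIN_APPROX_NONE)
    c=max(cs,key=cv2.contourArea);X=ray(p,c[:,0],z)[:,:2]
    A=np.c_[2*X,np.ones(len(X))];s=np.linalg.lstsq(A,(X**2).sum(1),rcond=None)[0]
    r=np.sqrt(s[2]+s[:2]@s[:2]);return s[:2],2*r,np.std(np.linalg.norm(X-s[:2],axis=1)-r)
def delta(goal,yaw=None):
    "shift in tool axes (cm) to a TCP goal, turn (rad) about tool z"
    o=get_obs();R=Ro.from_euler('xyz',o['tool_rot'],degrees=True)
    G=Ro.from_euler('xyz',[180,0,o['tool_rot'][2] if yaw is None else yaw],degrees=True)
    return np.round(R.inv().apply(np.array(goal)-o['tool_pos'])*100,2),np.round((R.inv()*G).as_rotvec(),3)
E
python3 - <<'E'
from h import *
p=viewer.camera_params('top');im=cv2.imread('pics/top0.png')
M=masks(im)
for k,m in M.items():
    for i,s,c,mm in blobs(m,40):
        if 120<c[0]<530 and 130<c[1]<250:
            z=dict(orange=.018,green=.024,purple=.01,dark=.01)[k]
            a,d,e=circ(p,mm,z);print(k,s,np.round(c,1),a.round(3),'dia',d.round(3),'res',e.round(4))
cv2.imwrite('pics/topcrop.png',cv2.resize(im[130:260,130:530],None,fx=2,fy=2,interpolation=cv2.INTER_CUBIC))
E
```

```text
orange [209 144  27  26 282] [221.1 156.1] [0.571 0.242] dia 0.079 res 0.001
orange [402 154  30  29 316] [416.5 167.6] [ 0.548 -0.36 ] dia 0.089 res 0.0009
green [484 133  10  21  92] [488.7 143.8] [ 0.63  -0.584] dia 0.045 res 0.0099
green [355 155  23  29 200] [366.6 169. ] [ 0.541 -0.205] dia 0.07 res 0.0074
purple [159 215  21  21 364] [168.9 224.9] [0.356 0.395] dia 0.063 res 0.0008
purple [270 214  21  22 364] [280.2 224.4] [0.365 0.055] dia 0.063 res 0.0009
dark [128  99 140  55 216] [187.7 132.5] [0.679 0.344] dia 0.297 res 0.0664
dark [440 184  16  16 199] [447.9 191.4] [ 0.478 -0.459] dia 0.047 res 0.0013
dark [294 189  17  17 217] [301.9 196.7] [ 0.451 -0.009] dia 0.05 res 0.0011
dark [242 198  15  15 186] [248.8 204.9] [0.423 0.154] dia 0.045 res 0.001
dark [336 204   8  13  68] [339.3 210.4] [ 0.412 -0.124] dia 0.027 res 0.0032
dark [196 209  21  22 364] [205.9 219.4] [0.375 0.283] dia 0.063 res 0.001
dark [379 214  22  21 330] [389.5 223.9] [ 0.373 -0.278] dia 0.062 res 0.0019
```

View pics/topcrop.png

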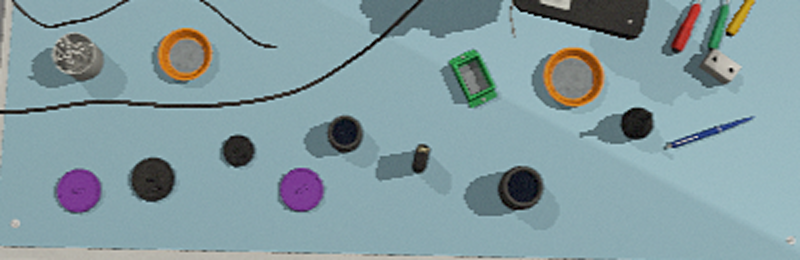

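Candidates (top pixels):
- **Lenses:** large (390,224) and small (302,197). The two capped lenses at (498,80) and (517,80) are not meant.
- **Large cap:** black (206,219). The purple discs at (169,225) and (281,225) are not meant.
- **Small cap:** (249,205).
- **Nests:** small (221,156), about 82 mm across, and large (417,168), about 92 mm across. The yellow and orange tape rolls are not meant.
- **Battery:** (340,210).
- **Pocket:** (367,169).

```bash
python3 - <<'E'
from h import *
print(delta([.40,.36,.24],42)); print(delta([.45,.08,.24],10))
p=viewer.camera_params('top')
for n,uv,z in [('LL',(389.5,223.9),.05),('LS',(301.9,196.7),.04),('bat',(339.3,210.4),.05),('blower',(447.9,191.4),.09),('pot',(168,158),.08),('nestL',(416.5,167.6),.018),('nestS',(221.1,156.1),.018),('pk',(366.6,169),.024)]: print(n,ray(p,uv,z)[0].round(3))
E
```

```text
(array([-19.06,  28.09,  -1.8 ]), array([0.   , 0.001, 0.549]))
(array([-44.48,  40.85,  -1.76]), array([1.000e-03, 1.000e-03, 1.107e+00]))
LL [ 0.37  -0.273  0.05 ]
LS [ 0.448 -0.01   0.04 ]
bat [ 0.407 -0.123  0.05 ]
blower [ 0.465 -0.439  0.09 ]
pot [0.55  0.391 0.08 ]
nestL [ 0.549 -0.361  0.018]
nestS [0.573 0.245 0.018]
pk [ 0.54  -0.206  0.024]
```

>>> jog_arm([
  [8.7,-19,28,-1.8,0,0,0.55],
  [8.7,-19,28,-1.8,0,0,0.55],
  [8.7,-19,28,-1.8,0,0,0.55],
  [8.7,-19,28,-1.8,0,0,0.55],
  [8.7,-19,28,-1.8,0,0,0.55],
  [8.7,-19,28,-1.8,0,0,0.55],
  [8.7,-19,28,-1.8,0,0,0.55],
  [8.7,-19,28,-1.8,0,0,0.55],
  [8.7,-44.5,40.9,-1.8,0,0,1.107],
  [8.7,-44.5,40.9,-1.8,0,0,1.107],
  [8.7,-44.5,40.9,-1.8,0,0,1.107],
  [8.7,-44.5,40.9,-1.8,0,0,1.107],
])

```text
time_s: 1.15
tool_pos: [0.427, 0.1994, 0.2399]
tool_rot: [179.9, 0.1, 12.9]
force: [1.0, 0.4, 0.9]
grip_width: 0.0871
```

```bash
python3 - <<'E'
from h import *
o=get_obs();print(o['time_s'],o['tool_pos'],o['tool_rot'],o['qpos'])
print(delta([.45,.08,.24],10))
E
```

```text
1.15 [0.42696846 0.1994304  0.23985067] [1.79933929e+02 5.53648437e-02 1.29394855e+01] [-47.7073679   -4.69851174  18.4249008  106.4895161    1.56522437
  78.04526806 -16.72688905]
(array([-0.43, 12.16, -0.  ]), array([0.001, 0.001, 0.051]))
```

```bash
python3 - <<'E'
from h import *
shot('wrist','w1'); p,im=shot('wrist','w2')
np.save('p_w2.npy',p,allow_pickle=True)
M=masks(im)
for k,m in M.items():
    for i,s,c,mm in blobs(m,400):
        z=dict(orange=.018,green=.024,purple=.01,dark=.01)[k]
        a,d,e=circ(p,mm,z);print(k,s,np.round(c,1),a.round(4),'dia',d.round(4),'res',e.round(4))
E
```

```text
orange [ 409  117   71   70 2150] [446.9 151.8] [0.5696 0.2414] dia 0.0805 res 0.0004
purple [ 234  234   39   47 1488] [251.4 256.3] [0.3691 0.0565] dia 0.06 res 0.004
dark [500   0  54 202 505] [542.   87.7] [0.4964 0.271 ] dia 0.3681 res 0.003
dark [ 259   48   57   61 2720] [287.3  78.1] [0.3757 0.2831] dia 0.063 res 0.0003
dark [    0    89   640   311 84570] [285.5 307.8] [ 0.4571 -0.0283] dia 0.6513 res 0.1184
dark [ 288  177   36   36 1049] [305.4 194.4] [0.4223 0.155 ] dia 0.0451 res 0.0005
dark [284 316  32  26 685] [299.6 328.6] [ 0.4536 -0.0403] dia 0.0441 res 0.0008
```

View pics/w2.png

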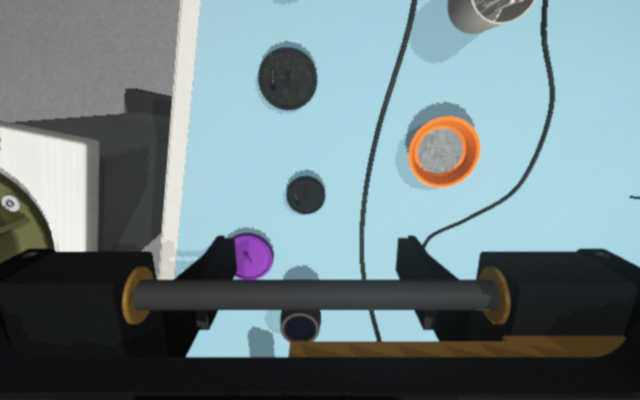

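```bash
python3 - <<'E'
from h import *
p=np.load('p_w2.npy',allow_pickle=True).item()
print(ray(p,(299.6,328.6),.046), ray(p,(300,325),.048))
o=get_obs();print(o['time_s'])
print(delta([.448,-.010,.10],0),delta([.448,-.010,.20],0))
E
```

```text
[[ 0.44979205 -0.01159437  0.046     ]] [[ 0.44902468 -0.00456375  0.048     ]]
1.25
(array([-2.56, 20.27, 14.1 ]), array([ 0.003, -0.   ,  0.218])) (array([-2.56, 20.3 ,  4.1 ]), array([ 0.003, -0.   ,  0.218]))
```

>>> jog_arm([
  [8.7,-2.5,20.3,12,0.003,0,0.218],
  [8.7,-2.5,20.3,12,0.003,0,0.218],
  [8.7,-2.5,20.3,12,0.003,0,0.218],
  [8.7,-2.5,20.3,12,0.003,0,0.218],
  [8.7,-2.5,20.3,12,0.003,0,0.218],
  [8.7,-2.5,20.3,12,0.003,0,0.218],
  [8.7,-2.5,20.3,14,0.003,0,0.218],
  [8.7,-2.5,20.3,14,0.003,0,0.218],
  [8.7,-2.5,20.3,14,0.003,0,0.218],
])

```text
time_s: 2.0
tool_pos: [0.4478, -0.0097, 0.1005]
tool_rot: [180.0, 0.1, 0.0]
force: [0.8, 0.4, 0.1]
grip_width: 0.0871
```

```bash
python3 - <<'E'
from h import *
p,im=shot('wrist','w3');o=get_obs();print(o['time_s'],o['tool_pos'],o['tool_rot'])
print(delta([.449,-.010,.020],0))
print(proj(p,[[.449,-.010,.048],[.449,-.0375,.048],[.449,.0175,.048]]))
E
```

```text
2.05 [ 0.44878418 -0.00901341  0.10143293] [-1.79987980e+02  4.31867842e-03  9.98008476e-02]
(array([0.02, 0.1 , 8.14]), array([-0.   ,  0.   ,  0.002]))
[[319.31095358 222.03593899]
 [319.14928894 257.91382245]
 [319.48424984 183.57667665]]
```

View pics/w3.png

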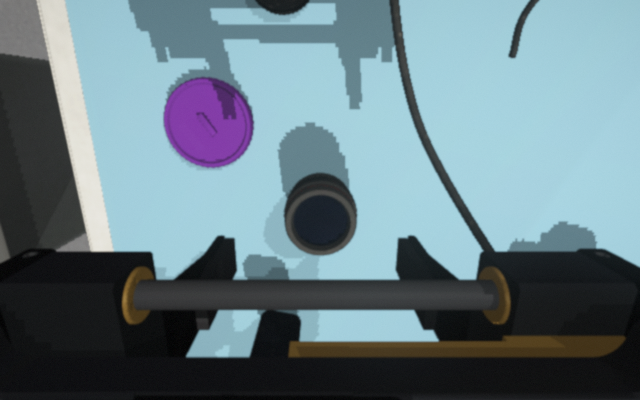

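>>> jog_arm([
  [8.7,0,0.1,3,0,0,0],
  [8.7,0,0.1,6,0,0,0],
  [8.7,0,0.1,8.1,0,0,0],
  [8.7,0,0.1,8.1,0,0,0],
  [4.0,0,0.1,8.1,0,0,0],
  [4.0,0,0.1,8.1,0,0,0],
  [4.0,0,0.1,8.1,0,0,0],
  [4.0,0,0.1,8.1,0,0,0],
  [4.0,0,0.1,8.1,0,0,0],
  [4.0,0,0.1,8.1,0,0,0],
  [4.0,0,0.1,8.1,0,0,0],
  [4.0,0,0.1,8.1,0,0,0],
], squeeze=20)

```text
time_s: 3.05
tool_pos: [0.4495, -0.0099, 0.021]
tool_rot: [-180.0, -0.1, 0.1]
force: [-0.1, -0.3, 4.0]
grip_width: 0.0498
```

```bash
python3 - <<'E'
from h import *
o=get_obs();print(o['time_s'],o['tool_pos'],o['tool_rot'])
print(delta([.45,-.01,.10],0),delta([.46,.20,.12],23),delta([.570,.2415,.12],23))
E
```

```text
3.05 [ 0.4495312  -0.0099086   0.02102192] [-1.79963478e+02 -8.00938135e-02  9.37915046e-02]
(array([ 0.06,  0.  , -7.9 ]), array([-0.001, -0.001,  0.002])) (array([  1.1 , -21.  ,  -9.88]), array([-0.   , -0.002, -0.4  ])) (array([ 12.1 , -25.13,  -9.86]), array([-0.   , -0.002, -0.4  ]))
```

>>> jog_arm([
  [4.0,0,0,-3,0,0,0],
  [4.0,0,0,-6,0,0,0],
  [4.0,0.5,-3,-9.9,0,0,-0.1],
  [4.0,1.1,-7,-9.9,0,0,-0.2],
  [4.0,1.1,-11,-9.9,0,0,-0.3],
  [4.0,1.1,-15,-9.9,0,0,-0.4],
  [4.0,1.1,-19,-9.9,0,0,-0.4],
  [4.0,3.5,-22.5,-9.9,0,0,-0.4],
  [4.0,7.0,-24.0,-9.9,0,0,-0.4],
  [4.0,10,-25.1,-9.9,0,0,-0.4],
  [4.0,12.1,-25.1,-9.9,0,0,-0.4],
  [4.0,12.1,-25.1,-9.9,0,0,-0.4],
])

```text
time_s: 4.05
tool_pos: [0.5733, 0.2409, 0.1191]
tool_rot: [179.8, -0.1, 23.0]
force: [0.9, 0.2, -2.3]
grip_width: 0.0499
```

```bash
python3 - <<'E'
from h import *
p,im=shot('wrist','w4');o=get_obs();print(o['time_s'],o['tool_pos'],o['tool_rot'],o['grip_width'],o['force'])
print(delta([.570,.2415,.0255],23))
E
```

```text
4.1 [0.57101356 0.24016881 0.11889275] [1.79874574e+02 2.84637726e-02 2.29294076e+01] 0.049826646329133174 [-0.45908899 -0.15728996 -1.79329048]
(array([-0.04, -0.18,  9.34]), array([ 0.002,  0.   , -0.001]))
```

View pics/w4.png

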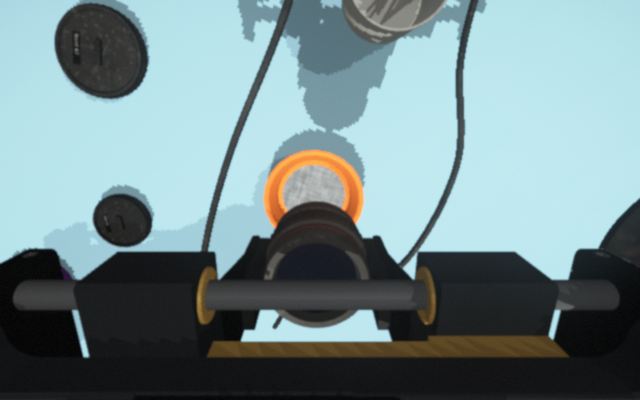

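>>> jog_arm([
  [4.0,0,-0.15,2.5,0,0,0],
  [4.0,0,-0.15,5,0,0,0],
  [4.0,0,-0.15,7,0,0,0],
  [4.0,0,-0.15,8,0,0,0],
  [4.0,0,-0.15,8.5,0,0,0],
  [4.0,0,-0.15,8.8,0,0,0],
  [4.0,0,-0.15,9.0,0,0,0],
  [4.0,0,-0.15,9.1,0,0,0],
  [4.0,0,-0.15,9.1,0,0,0],
])

```text
time_s: 4.85
tool_pos: [0.571, 0.2416, 0.0288]
tool_rot: [179.9, -0.1, 22.9]
force: [0.5, 0.1, -1.8]
grip_width: 0.0497
```

```bash
python3 - <<'E'
from h import *
o=get_obs();print(o['time_s'],o['tool_pos'],o['tool_rot'],o['grip_width'],o['force'])
E
```

```text
4.85 [0.57101507 0.24164699 0.02884988] [ 1.79890369e+02 -5.90669353e-02  2.29301324e+01] 0.04968844324711479 [ 0.4592303   0.07601379 -1.76478503]
```

>>> jog_arm([
  [4.0,0,0,0.15,0,0,0],
  [4.0,0,0,0.25,0,0,0],
  [4.0,0,0,0.32,0,0,0],
  [4.0,0,0,0.36,0,0,0],
  [4.0,0,0,0.4,0,0,0],
  [4.0,0,0,0.4,0,0,0],
])

```text
time_s: 5.35
tool_pos: [0.5711, 0.2416, 0.0251]
tool_rot: [179.9, -0.1, 22.9]
force: [-1.4, -0.5, 1.1]
grip_width: 0.0498
```

>>> jog_arm([
  [5.2,0,0,0.02,0,0,0],
  [5.6,0,0,0,0,0,0],
  [8.0,0,0,0,0,0,0],
  [8.0,0,0,0,0,0,0],
  [8.0,0,0,0,0,0,0],
  [8.0,0,0,-2,0,0,0],
  [8.0,0,0,-5,0,0,0],
  [8.0,0,0,-9,0,0,0],
  [8.0,0,0,-12,0,0,0],
  [8.0,0,0,-14,0,0,0],
  [8.0,0,0,-14,0,0,0],
])

```text
time_s: 6.27
tool_pos: [0.5739, 0.243, 0.1711]
tool_rot: [180.0, -0.6, 22.9]
force: [1.2, 0.6, 0.8]
grip_width: 0.0799
```

```bash
python3 - <<'E'
from h import *
p,im=shot('wrist','w5');o=get_obs();print(o['time_s'],o['tool_pos'],o['tool_rot'],o['grip_width'],o['force'])
print(proj(p,[[.571,.2416,.052],[.571,.2416,.018]]))
M=masks(im)
for i,s,c,mm in blobs(M['orange'],300): print(circ(p,mm,.018))
for y in (.0,): print(delta([.45,.20,.17],20),delta([.45,.0,.17],0),delta([.37,-.273,.17],-36))
E
```

```text
6.3167 [0.57260854 0.24251599 0.16824256] [179.94178236  -0.39374609  22.92612877] 0.08019774559911191 [ 0.20980576 -0.05773749 -0.63890327]
[[311.51714887 195.6769048 ]
 [311.63062209 186.13998932]]
(array([0.57016131, 0.24125751]), np.float64(0.08084301226466481), np.float64(0.00037342163939991943))
(array([-12.95,  -0.86,  -0.27]), array([ 0.001, -0.007,  0.051])) (array([-20.74,  17.56,  -0.3 ]), array([-0.   , -0.007,  0.4  ])) (array([-38.74,  39.59,  -0.4 ]), array([-0.003, -0.007,  1.028]))
```

View pics/w5.png

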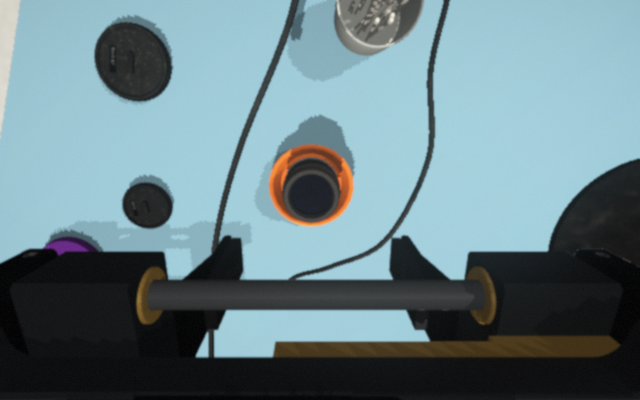

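>>> jog_arm([
  [8.7,-4,-0.3,-0.3,0,0,0],
  [8.7,-8,-0.6,-0.3,0,0,0],
  [8.7,-12,0,-0.3,0,0,0.05],
  [8.7,-14,3,-0.3,0,0,0.1],
  [8.7,-16,7,-0.3,0,0,0.2],
  [8.7,-18,11,-0.3,0,0,0.3],
  [8.7,-20,15,-0.3,0,0,0.4],
  [8.7,-22,19,-0.3,0,0,0.5],
  [8.7,-25,22.5,-0.3,0,0,0.6],
  [8.7,-27,26,-0.3,0,0,0.7],
  [8.7,-30,29.5,-0.3,0,0,0.8],
  [8.7,-33,32.5,-0.3,0,0,0.9],
])

```text
time_s: 7.32
tool_pos: [0.4008, -0.1683, 0.1683]
tool_rot: [-179.8, -0.2, -28.9]
force: [0.8, -1.5, 1.0]
grip_width: 0.0868
```

```bash
python3 - <<'E'
from h import *
o=get_obs();print(o['time_s'],o['tool_pos'],o['tool_rot'])
print(delta([.37,-.273,.14],-36))
p,im=shot('wrist','w6')
E
```

```text
7.3167 [ 0.40078703 -0.1683498   0.16832158] [-179.75916896   -0.23487879  -28.90996175]
(array([ 2.35, 10.66,  2.8 ]), array([-0.004, -0.004,  0.124]))
```

>>> jog_arm([
  [8.7,0.8,4,1,0,0,0.06],
  [8.7,1.6,8,2,0,0,0.12],
  [8.7,2.35,10.7,2.8,-0.004,-0.004,0.124],
  [8.7,2.35,10.7,2.8,-0.004,-0.004,0.124],
  [8.7,2.35,10.7,2.8,-0.004,-0.004,0.124],
])

```text
time_s: 7.78
tool_pos: [0.3627, -0.2826, 0.1391]
tool_rot: [179.7, 0.1, -37.1]
force: [0.4, -0.4, -0.8]
grip_width: 0.087
```

```bash
python3 - <<'E'
from h import *
p,im=shot('wrist','w7');o=get_obs();print(o['time_s'],o['tool_pos'],o['tool_rot'])
print(proj(p,[[.37,-.273,.062]]))
g=cv2.medianBlur(cv2.cvtColor(im,cv2.COLOR_BGR2GRAY),5)
m=masks(im)['dark']
for i,s,c,mm in blobs(m,400): print(s,c.round(1),[v if i else 0 for v in circ(p,mm,.062)])
print(delta([.37,-.273,.022],-36))
E
```

```text
7.8333 [ 0.36388684 -0.28093909  0.13944865] [ 1.79788301e+02  9.93480820e-02 -3.69447606e+01]
[[318.14937578 193.4520642 ]]
[214   0  59  23 812] [244.1   7.9] [array([ 0.4090018 , -0.14189084]), np.float64(0.02458008189077637), np.float64(0.004552572783753955)]
[ 622    0   18  124 1102] [633.6  41.2] [array([ 0.58679827, -0.32423518]), np.float64(0.05264007726922812), np.float64(0.010744431366596691)]
[    0    37   129   150 10346] [ 50.7 116.7] [array([ 0.25577798, -0.11691385]), np.float64(0.08534291072965397), np.float64(0.00835817312013221)]
[ 285  146   76   83 4271] [322.4 188.1] [array([ 0.37416699, -0.27328096]), np.float64(0.0542505677153318), np.float64(0.0036812430612822196)]
[    0   236   640   164 74531] [314.5 328.6] [array([ 0.27246767, -0.40239039]), np.float64(0.39304827666025527), np.float64(0.07655609439511904)]
(array([ 0.03, -1.05, 11.74]), array([ 0.004,  0.002, -0.016]))
```

View pics/w7.png

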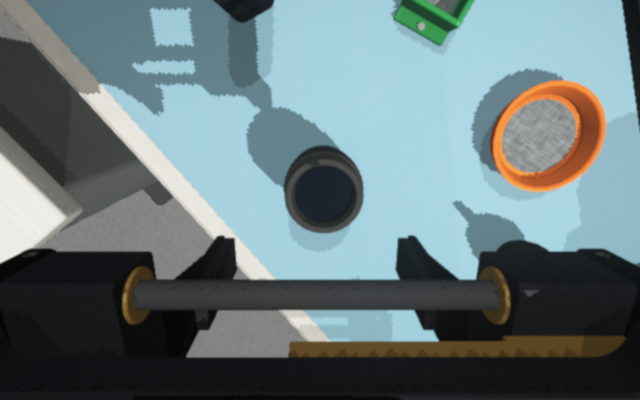

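```bash
python3 - <<'E'
from h import *
p=viewer.camera_params('wrist');im=cv2.imread('pics/w7.png')
print(ray(p,(324,193),.062))
for i,s,c,mm in blobs(masks(im)['orange'],300): print(s,circ(p,mm,.018))
print(delta([.373,-.275,.10],-36),delta([.373,-.275,.022],-36))
E
```

```text
[[ 0.37495046 -0.27370702  0.062     ]]
[ 492   81  113  110 5068] (array([ 0.54899207, -0.35912001]), np.float64(0.09189319519390109), np.float64(0.000445496134394076))
(array([ 0.38, -1.04,  3.94]), array([ 0.004,  0.002, -0.016])) (array([ 0.39, -1.07, 11.74]), array([ 0.004,  0.002, -0.016]))
```

>>> jog_arm([
  [8.7,0.45,-1.05,2,0.004,0.002,-0.016],
  [8.7,0.45,-1.05,4.5,0.004,0.002,-0.016],
  [8.7,0.45,-1.05,7.5,0.004,0.002,-0.016],
  [8.7,0.45,-1.05,10,0.004,0.002,-0.016],
  [8.7,0.45,-1.05,11.7,0.004,0.002,-0.016],
  [8.7,0.45,-1.05,11.7,0.004,0.002,-0.016],
  [5.0,0.45,-1.05,11.7,0.004,0.002,-0.016],
  [5.0,0.45,-1.05,11.7,0.004,0.002,-0.016],
  [5.0,0.45,-1.05,11.7,0.004,0.002,-0.016],
  [5.0,0.45,-1.05,11.7,0.004,0.002,-0.016],
  [5.0,0.45,-1.05,11.7,0.004,0.002,-0.016],
  [5.0,0.45,-1.05,11.7,0.004,0.002,-0.016],
], squeeze=20)

```text
time_s: 8.83
tool_pos: [0.3747, -0.2757, 0.0234]
tool_rot: [-179.9, -0.1, -36.0]
force: [0.9, 0.1, 4.1]
grip_width: 0.062
```

```bash
python3 - <<'E'
from h import *
o=get_obs();print(o['time_s'],o['tool_pos'],o['tool_rot'],o['grip_width'],o['force'])
print(delta([.373,-.275,.13],-36),delta([.5485,-.36,.13],-33))
E
```

```text
8.8333 [ 0.37465229 -0.27567696  0.02343588] [-1.79895255e+02 -1.45407990e-01 -3.60127112e+01] 0.06198240937619744 [0.88443557 0.14744469 4.0790778 ]
(array([ -0.15,   0.02, -10.66]), array([-0.002, -0.003, -0.   ])) (array([ 19.05,  -3.42, -10.6 ]), array([-0.002, -0.003, -0.053]))
```

>>> jog_arm([
  [5.0,0,0,-3,0,0,0],
  [5.0,0,0,-6.5,0,0,0],
  [5.0,1,0,-10,0,0,0],
  [5.0,4.5,-0.8,-10.6,0,0,0],
  [5.0,8,-1.4,-10.6,0,0,0],
  [5.0,11.5,-2,-10.6,0,0,-0.03],
  [5.0,15,-2.7,-10.6,0,0,-0.05],
  [5.0,17.5,-3.2,-10.6,0,0,-0.05],
  [5.0,19.05,-3.4,-10.6,0,0,-0.05],
  [5.0,19.05,-3.4,-10.6,0,0,-0.05],
  [5.0,19.05,-3.4,-10.6,0,0,-0.05],
])

```text
time_s: 9.75
tool_pos: [0.5478, -0.3603, 0.1291]
tool_rot: [-180.0, -0.0, -33.2]
force: [0.3, -0.2, -2.5]
grip_width: 0.062
```

```bash
python3 - <<'E'
from h import *
p,im=shot('wrist','w8')
o=get_obs();print(o['time_s'],o['tool_pos'],o['tool_rot'],o['grip_width'],o['force'])
for i,s,c,mm in blobs(masks(im)['orange'],300): print(s,circ(p,mm,.018))
print(delta([.5485,-.36,.0315],-33))
E
```

```text
9.8 [ 0.54714092 -0.36014267  0.129336  ] [-1.79941760e+02 -3.14262519e-02 -3.31910653e+01] 0.06214141167728303 [ 0.23433473  0.24929812 -0.85649716]
[ 266  146  105   79 2298] (array([ 0.5484387 , -0.36048658]), np.float64(0.08036061245849974), np.float64(0.0053833473936647875))
[ 238  337  340   19 3763] (array([ 0.54552336, -0.53614325]), np.float64(0.20684902284353854), np.float64(0.04945222570359905))
(array([ 0.1 , -0.08,  9.78]), array([-0.001, -0.001, -0.003]))
```

View pics/w8.png

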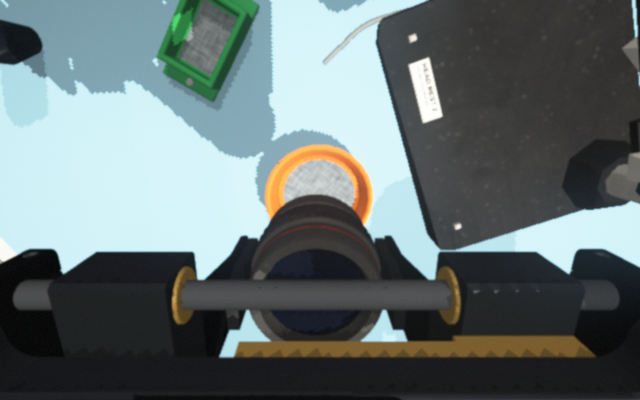

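>>> jog_arm([
  [5.0,0.1,-0.05,2.5,0,0,0],
  [5.0,0.1,-0.05,5,0,0,0],
  [5.0,0.1,-0.05,7,0,0,0],
  [5.0,0.1,-0.05,8.3,0,0,0],
  [5.0,0.1,-0.05,9.2,0,0,0],
  [5.0,0.1,-0.05,9.6,0,0,0],
  [5.0,0.1,-0.05,9.8,0,0,0],
  [5.0,0.1,-0.05,9.9,0,0,0],
  [5.0,0.1,-0.05,10.0,0,0,0],
  [5.0,0.1,-0.05,10.05,0,0,0],
])

```text
time_s: 10.63
tool_pos: [0.5488, -0.3606, 0.0297]
tool_rot: [-179.9, -0.1, -33.2]
force: [0.1, 0.2, -1.3]
grip_width: 0.0619
```

>>> jog_arm([
  [5.0,0,0,0.1,0,0,0],
  [5.0,0,0,0.15,0,0,0],
  [5.0,0,0,0.2,0,0,0],
  [5.0,0,0,0.24,0,0,0],
  [5.0,0,0,0.24,0,0,0],
])

```text
time_s: 11.05
tool_pos: [0.549, -0.3607, 0.0276]
tool_rot: [-179.9, -0.1, -33.2]
force: [-0.6, -0.4, 0.4]
grip_width: 0.0621
```

>>> jog_arm([
  [5.0,0,0,0.05,0,0,0],
  [5.0,0,0,0.06,0,0,0],
  [6.4,0,0,0.06,0,0,0],
  [6.8,0,0,0.05,0,0,0],
  [8.7,0,0,0,0,0,0],
  [8.7,0,0,0,0,0,0],
  [8.7,0,0,0,0,0,0],
  [8.7,0,0,-2,0,0,0],
  [8.7,0,0,-5,0,0,0],
  [8.7,0,0,-9,0,0,0],
  [8.7,0,0,-12,0,0,0],
  [8.7,0,0,-12,0,0,0],
])

```text
time_s: 12.05
tool_pos: [0.5514, -0.3638, 0.1547]
tool_rot: [-179.9, -0.8, -33.2]
force: [-0.1, 0.0, 0.1]
grip_width: 0.0871
```

```bash
python3 - <<'E'
from h import *
p,im=shot('wrist','w9')
o=get_obs();print(o['time_s'],o['tool_pos'],o['tool_rot'],o['grip_width'],o['force'])
print(proj(p,[.549,-.3607,.066]))
m=masks(im)['green']
for i,s,c,mm in blobs(m,300):
    cs,_=cv2.findContours(mm.astype(np.uint8),0,cv2.CHAIN_APPROX_NONE);h=cv2.convexHull(max(cs,key=cv2.contourArea))[:,0]
    W=ray(p,h,.024)[:,:2];r=cv2.minAreaRect((W*1000).astype(np.float32));print(s,r)
E
```

```text
12.1 [ 0.55042589 -0.36262574  0.15162269] [-179.89464218   -0.54756185  -33.20163891] 0.08702486037580935 [ 0.64890242  0.39445234 -0.17125941]
[[311.55603579 203.26808541]]
[ 163    0   92  100 3582] ((545.8705444335938, -209.72344970703125), (77.42667388916016, 50.36146545410156), 26.293960571289062)
```

View pics/w9.png

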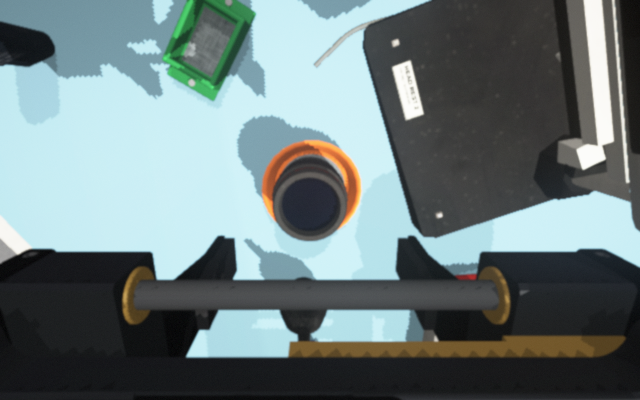

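```bash
python3 - <<'E'
from h import *
print(delta([.43,-.16,.20],-18))
E
```

```text
(array([-21.12, -10.37,  -5.02]), array([-0.001, -0.01 , -0.265]))
```

>>> jog_arm([
  [8.7,-4,-2,-3,0,-0.01,-0.05],
  [8.7,-7.5,-4,-5,0,-0.01,-0.1],
  [8.7,-11,-6,-5,0,-0.01,-0.15],
  [8.7,-14.5,-7.5,-5,0,-0.01,-0.2],
  [8.7,-18,-9,-5,0,-0.01,-0.265],
  [8.7,-20.2,-10,-5,0,-0.01,-0.265],
  [8.7,-21.1,-10.4,-5,0,-0.01,-0.265],
  [8.7,-21.1,-10.4,-5,0,-0.01,-0.265],
  [8.7,-21.1,-10.4,-5,0,-0.01,-0.265],
])

```text
time_s: 12.85
tool_pos: [0.4303, -0.1593, 0.1994]
tool_rot: [-179.9, 0.0, -17.9]
force: [0.4, -0.0, 0.5]
grip_width: 0.087
```

```bash
python3 - <<'E'
from h import *
p,im=shot('wrist','w10');np.save('p_w10.npy',p,allow_pickle=True)
o=get_obs();print(o['time_s'],o['tool_pos'],o['tool_rot'])
print(proj(p,[.407,-.123,.069]))
m=masks(im)['green']
for i,s,c,mm in blobs(m,300):
    cs,_=cv2.findContours(mm.astype(np.uint8),0,cv2.CHAIN_APPROX_NONE);h=cv2.convexHull(max(cs,key=cv2.contourArea))[:,0]
    W=ray(p,h,.024)[:,:2];r=cv2.minAreaRect((W*1000).astype(np.float32));print(s,r)
c=proj(p,[.45,-.15,.05])[0].astype(int)
cv2.imwrite('pics/c10.png',cv2.resize(im[0:260,180:560],None,fx=2,fy=2,interpolation=cv2.INTER_CUBIC))
E
```

```text
12.9 [ 0.43054837 -0.16042128  0.19954686] [-1.79980571e+02 -6.74709945e-03 -1.80338576e+01]
[[280.30749477 162.00216217]]
[ 387  146   82   76 2167] ((541.192626953125, -204.18679809570312), (77.97664642333984, 51.976959228515625), 26.032190322875977)
```

View pics/c10.png

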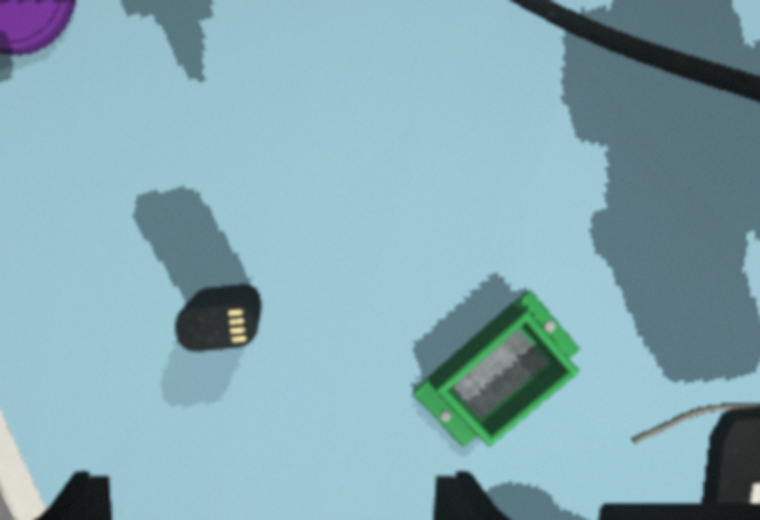

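```bash
python3 - <<'E'
from h import *
p=np.load('p_w10.npy',allow_pickle=True).item();im=cv2.imread('pics/w10.png')
a=ray(p,[(455,163.5),(403,208)],.004);print('pocket',a.mean(0),np.degrees(np.arctan2(*(a[0]-a[1])[[1,0]])),np.linalg.norm(a[0]-a[1]))
c=cv2.resize(im[135:185,260:320],None,fx=10,fy=10,interpolation=cv2.INTER_CUBIC).astype(float)
cv2.imwrite('pics/c10b.png',np.clip(c*3,0,255).astype(np.uint8))
E
```

```text
pocket [ 0.54524486 -0.20848772  0.004     ] 26.18918962872876 0.07385941409098054
```

View pics/c10b.png

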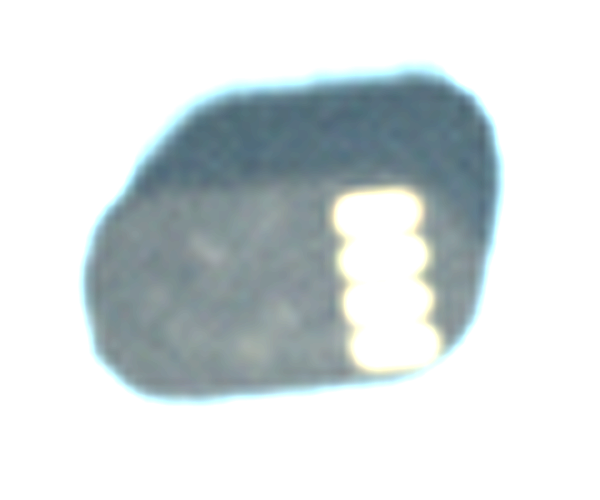

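```bash
python3 - <<'E'
from h import *
p=np.load('p_w10.npy',allow_pickle=True).item()
a=ray(p,[(425,221.5),(469,185.5)],.024)[:,:2];d=a[1]-a[0];L=np.linalg.norm(d);d/=L;n=np.array([-d[1],d[0]])
print(L,np.degrees(np.arctan2(d[1],d[0])),a.mean(0)+n*.023)
b=ray(p,[(288.3,163.3),(298.3,162.4)],.069)[:,:2];e=b[1]-b[0];print('bat',b[0],np.degrees(np.arctan2(e[1],e[0])))
c=ray(p,[(260+8.8,135+28.7),(260+48.5,135+28.7)],.069);print(np.linalg.norm(c[0]-c[1]))
C=np.array([.5435,-.207]);t=np.radians(26.2);R=np.array([[np.cos(t),-np.sin(t)],[np.sin(t),np.cos(t)]])
im=cv2.imread('pics/w10.png');im=cv2.resize(im[100:260,340:520],None,fx=4,fy=4,interpolation=cv2.INTER_CUBIC)
for w,h,z,col in [(.052,.036,.024,(0,0,255)),(.062,.046,.024,(255,0,0)),(.052,.036,.004,(0,255,255))]:
    q=C+(np.array([[1,1],[-1,1],[-1,-1],[1,-1]])*[w/2,h/2])@R.T
    uv=(proj(p,np.c_[q,np.full(4,z)])-[340,100]+.5)*4-.5
    cv2.polylines(im,[uv.round().astype(int)],True,col,1)
cv2.imwrite('pics/pk.png',im)
E
```

```text
0.05875447982699636 25.717584550020288 [ 0.54455103 -0.20584355]
bat [ 0.4134362  -0.12630795] -12.662829954624438
0.03566109125529047
```

View pics/pk.png

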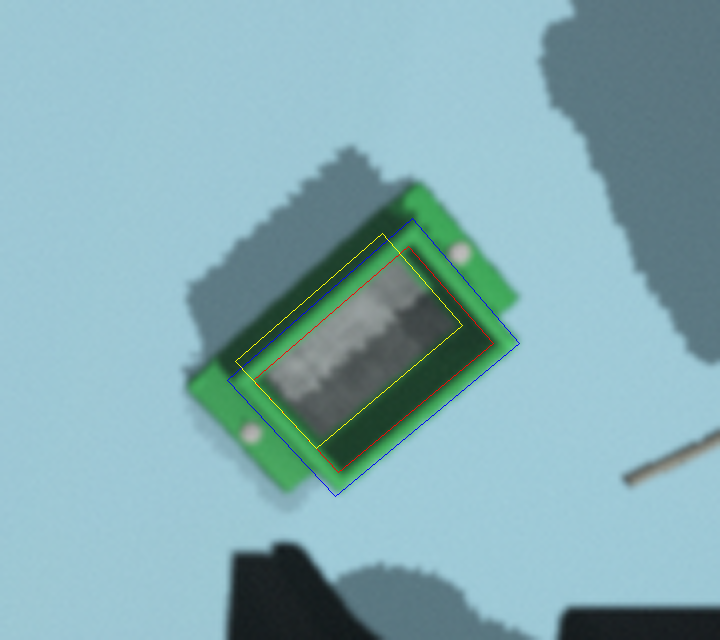

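```bash
python3 - <<'E'
from h import *
o=get_obs();print(o['qpos'])
print(delta([.4134,-.1263,.14],77.3))
E
```

```text
[-38.43300984  -9.79344253  51.33958674 112.23217783   7.92042587
  74.05928229  -7.72525395]
(array([-2.69, -2.71,  5.96]), array([-0.   , -0.   , -1.664]))
```

>>> jog_arm([
  [8.7,-0.5,-0.5,0,0,0,-0.12],
  [8.7,-1,-1,0,0,0,-0.24],
  [8.7,-1.5,-1.5,0,0,0,-0.36],
  [8.7,-2,-2,0,0,0,-0.48],
  [8.7,-2.7,-2.7,0,0,0,-0.6],
  [8.7,-2.7,-2.7,0,0,0,-0.72],
  [8.7,-2.7,-2.7,0,0,0,-0.84],
  [8.7,-2.7,-2.7,0,0,0,-0.96],
  [8.7,-2.7,-2.7,1,0,0,-1.08],
  [8.7,-2.7,-2.7,2,0,0,-1.2],
  [8.7,-2.7,-2.7,3,0,0,-1.32],
  [8.7,-2.7,-2.7,4,0,0,-1.44],
])

```text
time_s: 13.9
tool_pos: [0.4136, -0.1284, 0.159]
tool_rot: [180.0, 0.1, 64.6]
force: [-0.3, -0.6, 0.8]
grip_width: 0.0869
```

```bash
python3 - <<'E'
from h import *
o=get_obs();print(o['qpos'],o['tool_pos'],o['tool_rot'])
print(delta([.4134,-.1263,.13],77.3))
E
```

```text
[-49.50744558 -15.43343337  56.52225247 118.5759689   13.74290901
  70.62686112  66.00391496] [ 0.41355435 -0.12839481  0.15895932] [1.79974134e+02 1.24523623e-01 6.46060176e+01]
(array([ 0.19, -0.11,  2.9 ]), array([ 0.   ,  0.002, -0.222]))
```

>>> jog_arm([
  [8.7,0.2,-0.1,0.5,0,0,-0.12],
  [8.7,0.2,-0.1,1,0,0,-0.22],
  [8.7,0.2,-0.1,2,0,0,-0.222],
  [8.7,0.2,-0.1,2.9,0,0,-0.222],
  [8.7,0.2,-0.1,2.9,0,0,-0.222],
])

```text
time_s: 14.32
tool_pos: [0.4123, -0.1271, 0.1282]
tool_rot: [-179.8, 0.3, 77.1]
force: [-0.5, 0.2, 0.3]
grip_width: 0.0869
```

```bash
python3 - <<'E'
from h import *
p,im=shot('wrist','w11')
o=get_obs();print(o['qpos'],o['tool_pos'],o['tool_rot'])
print(delta([.4134,-.1263,.03],77.3))
q=np.array([[1,1],[-1,1],[-1,-1],[1,-1]])*[.019,.011];t=np.radians(-12.7);R=np.array([[np.cos(t),-np.sin(t)],[np.sin(t),np.cos(t)]])
uv=proj(p,np.c_[q@R.T+[.4134,-.1263],np.full(4,.069)])
cv2.polylines(im,[uv.round().astype(int)],True,(0,0,255),1)
cv2.imwrite('pics/c11.png',cv2.resize(im[120:260,220:420],None,fx=4,fy=4))
E
```

```text
[-52.89212587 -13.94468375  60.86923036 120.84594272  13.50244982
  66.78434479  78.9259886 ] [ 0.41267472 -0.12695961  0.12894936] [-179.87701227    0.25244726   77.12292416]
(array([0.12, 0.08, 9.89]), array([-0.002,  0.004, -0.003]))
```

View pics/c11.png

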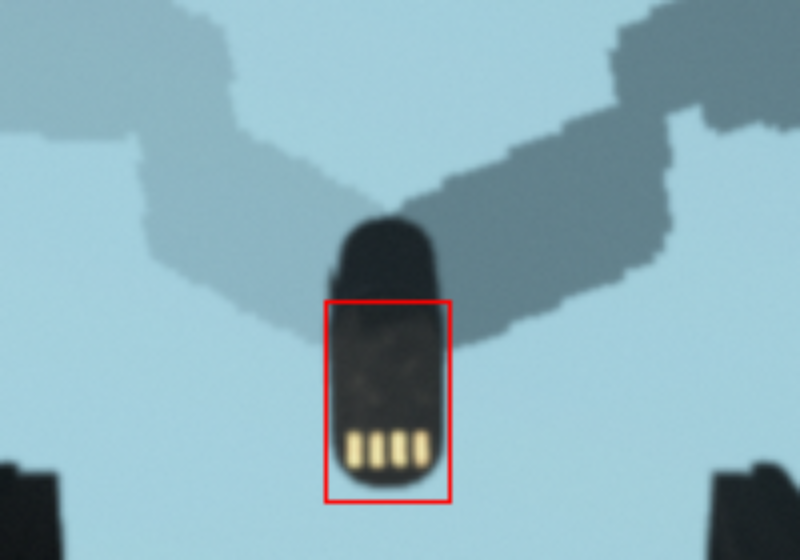

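>>> jog_arm([
  [8.7,0.1,0.1,2.5,0,0.003,0],
  [8.7,0.1,0.1,5,0,0.003,0],
  [8.7,0.1,0.1,7.5,0,0.003,0],
  [8.7,0.1,0.1,9.5,0,0.003,0],
  [8.7,0.1,0.1,9.9,0,0.003,0],
  [8.7,0.1,0.1,9.9,0,0.003,0],
])

```text
time_s: 14.87
tool_pos: [0.4123, -0.1275, 0.0291]
tool_rot: [-179.7, 0.3, 77.0]
force: [-1.0, 0.2, 0.1]
grip_width: 0.0871
```

```bash
python3 - <<'E'
from h import *
o=get_obs();print(o['qpos'],o['tool_pos'],o['tool_rot'],o['force'])
E
```

```text
[-52.14416324   5.86517897  68.81556954 126.3872473   -6.5189968
  51.94528374  97.62930543] [ 0.41231548 -0.12752839  0.02913456] [-179.70258102    0.32060362   77.00541564] [-0.96663957  0.19036475  0.14950321]
```

>>> jog_arm([
  [1.5,0,0,0,0,0,0],
  [1.5,0,0,0,0,0,0],
  [1.5,0,0,0,0,0,0],
  [1.5,0,0,0,0,0,0],
  [1.5,0,0,0,0,0,0],
  [1.5,0,0,0,0,0,0],
  [1.5,0,0,0,0,0,0],
  [1.5,0,0,0,0,0,0],
  [1.5,0,0,0,0,0,0],
  [1.5,0,0,0,0,0,0],
  [1.5,0,0,0,0,0,0],
  [1.5,0,0,0,0,0,0],
], squeeze=20)

```text
time_s: 15.87
tool_pos: [0.4123, -0.1275, 0.0291]
tool_rot: [-179.7, 0.3, 77.0]
force: [0.7, 0.7, 0.3]
grip_width: 0.0209
```

```bash
python3 - <<'E'
from h import *
o=get_obs();print(o['qpos'],o['tool_pos'],o['tool_rot'],o['force'])
print(delta([.4134,-.1263,.15],77.3),delta([.5435,-.2065,.15],116))
E
```

```text
[-52.19624344   5.88896431  68.87344302 126.38778505  -6.54318752
  51.95362969  97.64756229] [ 0.41226134 -0.12750659  0.02910718] [-179.69167691    0.32463778   77.00314526] [0.67578481 0.68101949 0.26229442]
(array([  0.07,   0.02, -12.09]), array([-0.005,  0.006, -0.005])) (array([ -4.81,  14.5 , -12.14]), array([-0.007,  0.004, -0.681]))
```

>>> jog_arm([
  [1.5,0,0,-3,0,0,0],
  [1.5,0,0,-6,0,0,0],
  [1.5,0,0,-9,0,0,0],
  [1.5,0,1,-12,0,0,0],
  [1.5,-1,4,-12.1,0,0,-0.1],
  [1.5,-2,7,-12.1,0,0,-0.2],
  [1.5,-3,10,-12.1,0,0,-0.3],
  [1.5,-4,12.5,-12.1,0,0,-0.4],
  [1.5,-4.5,14,-12.1,0,0,-0.4],
  [1.5,-4.8,14.5,-12.1,0,0,-0.4],
])

```text
time_s: 16.7
tool_pos: [0.5463, -0.2079, 0.1479]
tool_rot: [-179.5, 0.4, 100.2]
force: [-0.5, 1.1, -0.3]
grip_width: 0.0212
```

```bash
python3 - <<'E'
from h import *
o=get_obs();print(o['qpos'],o['tool_pos'],o['tool_rot'],o['force'],o['grip_width'])
print(delta([.5435,-.2065,.15],116))
E
```

```text
[-32.58985712  22.21521696  62.33563626  99.79057555 -20.1252428
  70.80680186 135.05596287] [ 0.54625366 -0.20791611  0.1479305 ] [-179.49035456    0.36500658  100.23757141] [-0.51530504  1.13992692 -0.3423914 ] 0.02120626576827526
(array([ 0.19, -0.25, -0.21]), array([-0.01 ,  0.005, -0.275]))
```

>>> jog_arm([
  [1.5,0.1,-0.1,0,-0.01,0.005,-0.1],
  [1.5,0.2,-0.25,0.5,-0.01,0.005,-0.19],
  [1.5,0.2,-0.25,1.5,-0.01,0.005,-0.19],
  [1.5,0.2,-0.25,3,-0.01,0.005,-0.19],
  [1.5,0.2,-0.25,3,-0.01,0.005,-0.19],
  [1.5,0.2,-0.25,3,-0.01,0.005,-0.19],
])

```text
time_s: 17.2
tool_pos: [0.5423, -0.206, 0.1169]
tool_rot: [-179.9, -0.0, 111.0]
force: [-0.1, -0.0, -0.8]
grip_width: 0.0209
```

```bash
python3 - <<'E'
from h import *
o=get_obs();print(o['qpos'],o['tool_pos'],o['tool_rot'],o['force'],o['grip_width'])
print(delta([.5435,-.2065,.05],110))
E
```

```text
[-29.97887086  22.27225111  58.77620577 102.37738349 -20.56245549
  67.11624162 146.15715156] [ 0.5423098  -0.20601183  0.11690544] [-1.79914336e+02 -4.73928408e-02  1.11032152e+02] [-0.09966447 -0.03811903 -0.75676663] 0.02088285276392241
(array([-0.09,  0.1 ,  6.69]), array([-0.002, -0.001,  0.018]))
```

>>> jog_arm([
  [1.5,-0.09,0.1,1.5,0,0,0.02],
  [1.5,-0.09,0.1,3,0,0,0.02],
  [1.5,-0.09,0.1,4.5,0,0,0.02],
  [1.5,-0.09,0.1,5.7,0,0,0.02],
  [1.5,-0.09,0.1,5.7,0,0,0.02],
  [1.5,-0.09,0.1,5.7,0,0,0.02],
])

```text
time_s: 17.7
tool_pos: [0.5429, -0.2064, 0.0592]
tool_rot: [-179.8, -0.1, 109.9]
force: [0.6, -0.5, -0.6]
grip_width: 0.0212
```

```bash
python3 - <<'E'
from h import *
p,im=shot('wrist','w12')
o=get_obs();print(o['qpos'],o['tool_pos'],o['tool_rot'],o['force'],o['grip_width'])
print(delta([.5435,-.2065,.037],110))
E
```

```text
[-27.08003258  26.54144571  55.84007263 105.01135681 -24.75375606
  61.77346778 147.93297191] [ 0.54354753 -0.20677704  0.05999591] [-1.79904693e+02 -2.46215130e-02  1.09858256e+02] [ 0.45393639 -0.03322599 -1.11539105] 0.02132380757659163
(array([0.03, 0.01, 2.3 ]), array([-0.002, -0.   , -0.002]))
```

View pics/w12.png

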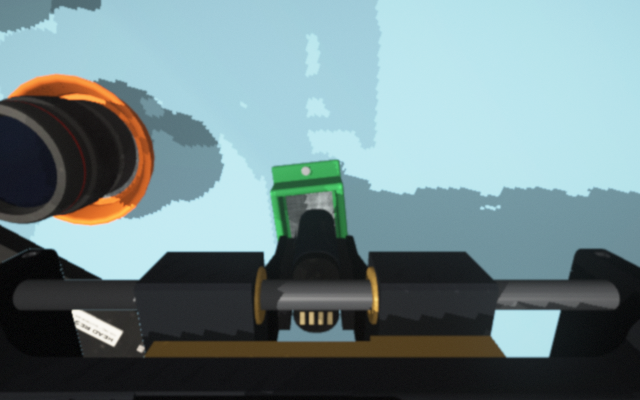

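>>> jog_arm([
  [1.5,0,0,0.5,0,0,0],
  [1.5,0,0,1.0,0,0,0],
  [1.5,0,0,1.5,0,0,0],
  [1.5,0,0,2.0,0,0,0],
  [1.5,0,0,2.3,0,0,0],
  [1.5,0,0,2.5,0,0,0],
  [1.5,0,0,2.5,0,0,0],
])

```text
time_s: 18.33
tool_pos: [0.5432, -0.2067, 0.0345]
tool_rot: [-179.9, -0.0, 109.9]
force: [0.2, -1.0, -1.7]
grip_width: 0.0213
```

>>> jog_arm([
  [1.5,0,0,0.07,0,0,0],
  [1.5,0,0,0.14,0,0,0],
  [1.5,0,0,0.2,0,0,0],
  [1.5,0,0,0.2,0,0,0],
])

```text
time_s: 18.67
tool_pos: [0.5434, -0.2068, 0.0332]
tool_rot: [-179.9, -0.1, 109.9]
force: [-1.7, 0.9, 5.2]
grip_width: 0.0215
```

```bash
python3 - <<'E'
from h import *
o=get_obs();print(o['qpos'],o['tool_pos'],o['force'],o['grip_width'])
E
```

```text
[-25.4134387   28.42782976  53.89951578 106.0598013  -26.54162618
  59.2556238  149.15304864] [ 0.54337786 -0.20676143  0.03315428] [-1.67549346  0.92114942  5.15921155] 0.021456494820193153
```

>>> jog_arm([
  [2.4,0,0,0,0,0,0],
  [3.0,0,0,0,0,0,0],
  [6.0,0,0,0,0,0,0],
  [6.0,0,0,0,0,0,0],
  [6.0,0,0,0,0,0,0],
  [6.0,0,0,-2,0,0,0],
  [6.0,0,0,-5,0,0,0],
  [6.0,0,0,-8,0,0,0],
  [6.0,0,0,-11,0,0,0],
  [6.0,0,0,-14,0,0,0],
  [6.0,0,0,-14,0,0,0],
])

```text
time_s: 19.58
tool_pos: [0.5467, -0.2088, 0.1789]
tool_rot: [179.7, 0.2, 109.8]
force: [0.4, -1.2, 0.2]
grip_width: 0.0595
```

```bash
python3 - <<'E'
from h import *
p,im=shot('wrist','w13')
o=get_obs();print(o['qpos'],o['tool_pos'],o['tool_rot'],o['grip_width'])
for w,y in [([.46,-.17,.17],90),([.45,-.02,.17],60),([.43,.13,.17],40),([.3757,.2831,.12],37)]: print(delta(w,y))
E
```

```text
[-31.98111304  18.8200037   60.87348004  98.35966526 -17.23684487
  72.75966382 142.58347644] [ 0.54563187 -0.20786211  0.17627104] [1.79803322e+02 1.07292218e-01 1.09857174e+02] 0.05986532070751849
(array([ 6.47, -6.77,  0.59]), array([0.004, 0.001, 0.347]))
(array([20.92, -2.62,  0.58]), array([0.004, 0.   , 0.87 ]))
(array([35.71,  0.6 ,  0.56]), array([ 0.004, -0.   ,  1.219]))
(array([51.96,  0.68,  5.53]), array([ 4.000e-03, -1.000e-03,  1.272e+00]))
```

>>> jog_arm([
  [8.7,2.2,-3.3,0.5,0,0,0.12],
  [8.7,5,-6.5,0.5,0,0,0.24],
  [8.7,8.5,-6.6,0.5,0,0,0.35],
  [8.7,12,-5.3,0.5,0,0,0.47],
  [8.7,16,-4.0,0.5,0,0,0.59],
  [8.7,20,-2.8,0.5,0,0,0.71],
  [8.7,24,-2,0.5,0,0,0.83],
  [8.7,28,-1.1,0.5,0,0,0.95],
  [8.7,32,-0.2,0.5,0,0,1.07],
  [8.7,36,0.6,0.5,0,0,1.19],
  [8.7,40,0.6,0.5,0,0,1.27],
  [8.7,44,0.6,0.5,0,0,1.27],
])

```text
time_s: 20.63
tool_pos: [0.4214, 0.1326, 0.1696]
tool_rot: [179.9, -0.1, 42.0]
force: [0.7, 0.1, 1.0]
grip_width: 0.0867
```

```bash
python3 - <<'E'
from h import *
o=get_obs();print(o['qpos'],o['tool_pos'],o['tool_rot'],o['time_s'])
print(delta([.3757,.2831,.12],37))
E
```

```text
[-57.64442706  -7.85335249  34.33177903 116.35422054   4.82055028
  70.08131269  16.77044279] [0.42136867 0.13255924 0.16964804] [ 1.79853664e+02 -8.54538576e-02  4.19699831e+01] 20.6333
(array([  6.66, -14.26,   4.94]), array([ 0.002, -0.002,  0.087]))
```

>>> jog_arm([
  [8.7,1.8,-3.6,1.2,0,0,0.03],
  [8.7,3.6,-7.2,2.5,0,0,0.06],
  [8.7,5.2,-10.8,3.7,0,0,0.087],
  [8.7,6.7,-14.2,4.9,0,0,0.087],
  [8.7,6.7,-14.2,4.9,0,0,0.087],
  [8.7,6.7,-14.2,4.9,0,0,0.087],
  [8.7,6.7,-14.2,4.9,0,0,0.087],
])

```text
time_s: 21.22
tool_pos: [0.376, 0.2819, 0.1194]
tool_rot: [179.8, 0.0, 37.0]
force: [-0.4, -0.7, -0.2]
grip_width: 0.0871
```

```bash
python3 - <<'E'
from h import *
p,im=shot('wrist','w14')
o=get_obs();print(o['qpos'],o['tool_pos'],o['tool_rot'],o['time_s'])
print(proj(p,[.3757,.2831,.01]))
for i,s,c,mm in blobs(masks(im)['dark'],400): print(s,c.round(1),circ(p,mm,.01))
print(delta([.3757,.2831,.0025],37))
E
```

```text
[-6.53318267e+01  4.63806803e-01  2.54605908e+01  1.16059563e+02
 -2.91136292e-02  6.34989043e+01 -2.95088728e+00] [0.37659771 0.28158218 0.11986631] [ 1.79828080e+02 -3.17027657e-02  3.69081786e+01] 21.2667
[[316.82694456 197.21998701]]
[     0      0    640    400 101842] [256.  274.6] (array([0.42033317, 0.21916173]), np.float64(0.46200590453515444), np.float64(0.0830872285161446))
[ 280  159   75   73 4247] [317.  194.7] (array([0.37496816, 0.28409847]), np.float64(0.06385364079097161), np.float64(0.00038948183953611603))
(array([ 1.000e-02, -2.100e-01,  1.174e+01]), array([ 0.003, -0.001, -0.002]))
```

>>> jog_arm([
  [8.7,0,-0.25,3,0.003,0,0],
  [8.7,0,-0.25,6,0.003,0,0],
  [8.7,0,-0.25,8.5,0.003,0,0],
  [8.7,0,-0.25,10,0.003,0,0],
  [8.7,0,-0.25,10.9,0.003,0,0],
  [8.7,0,-0.25,11.3,0.003,0,0],
  [8.7,0,-0.25,11.5,0.003,0,0],
  [8.7,0,-0.25,11.5,0.003,0,0],
])

```text
time_s: 21.93
tool_pos: [0.3761, 0.2833, 0.0055]
tool_rot: [-180.0, -0.1, 36.9]
force: [1.2, -0.6, -0.2]
grip_width: 0.0869
```

```bash
python3 - <<'E'
from h import *
o=get_obs();print(o['qpos'],o['tool_pos'],o['tool_rot'],o['force'])
E
```

```text
[-63.92713625  10.43030034  25.43654898 121.65408324  -5.92691691
  48.95964372   1.88397411] [0.37610388 0.28332644 0.00548   ] [-1.79989317e+02 -9.94568961e-02  3.68512180e+01] [ 1.15977233 -0.63493918 -0.21780242]
```

>>> jog_arm([
  [8.7,0,0,0.15,0,0,0],
  [8.7,0,0,0.25,0,0,0],
  [8.7,0,0,0.25,0,0,0],
  [5.5,0,0,0.25,0,0,0],
  [5.5,0,0,0.25,0,0,0],
  [5.5,0,0,0.25,0,0,0],
  [5.5,0,0,0.25,0,0,0],
  [5.5,0,0,0.25,0,0,0],
  [5.5,0,0,0.25,0,0,0],
], squeeze=15)

```text
time_s: 22.68
tool_pos: [0.3761, 0.2834, 0.003]
tool_rot: [-180.0, -0.1, 36.9]
force: [0.0, -0.2, 1.0]
grip_width: 0.0637
```

```bash
python3 - <<'E'
from h import *
o=get_obs();print(o['tool_pos'],o['tool_rot'],o['force'],o['grip_width'])
for w,y in [([.39,.27,.15],37),([.43,.13,.17],17),([.45,-.02,.17],0),([.44,-.17,.17],-20)]: print(delta(w,y))
E
```

```text
[0.37610623 0.28335648 0.00301537] [-1.79987915e+02 -1.00760414e-01  3.68517823e+01] [ 0.04953906 -0.23928176  0.96770509] 0.06365811243343465
(array([  0.34,   1.9 , -14.7 ]), array([-0.   , -0.002, -0.003]))
(array([ -4.86,  15.5 , -16.71]), array([-0.001, -0.002,  0.346]))
(array([-12.25,  28.7 , -16.73]), array([-0.001, -0.002,  0.643]))
(array([-22.05,  40.11, -16.75]), array([-0.001, -0.002,  0.992]))
```

>>> jog_arm([
  [5.5,0,0.2,-2,0,0,0],
  [5.5,0.1,0.7,-5,0,0,0],
  [5.5,0.2,1.3,-8.5,0,0,0],
  [5.5,0.3,1.9,-12,0,0,0],
  [5.5,-0.5,5,-15,0,0,0.06],
  [5.5,-2,8.5,-16.7,0,0,0.14],
  [5.5,-3.5,12,-16.7,0,0,0.24],
  [5.5,-5,15.5,-16.7,0,0,0.34],
  [5.5,-7,19,-16.7,0,0,0.44],
  [5.5,-9,22.3,-16.7,0,0,0.54],
  [5.5,-11,25.7,-16.7,0,0,0.6],
  [5.5,-12.2,28.7,-16.7,0,0,0.65],
])

```text
time_s: 23.68
tool_pos: [0.4496, -0.0228, 0.1697]
tool_rot: [-179.9, -0.1, -0.7]
force: [0.7, 0.8, -0.4]
grip_width: 0.0637
```

```bash
python3 - <<'E'
from h import *
p,im=shot('wrist','w15')
o=get_obs();print(o['tool_pos'],o['tool_rot'],o['force'],o['grip_width'],o['time_s'])
for w,y in [([.46,-.17,.17],-18),([.549,-.3607,.17],-33)]: print(delta(w,y))
E
```

```text
[ 0.45153495 -0.02922726  0.17029807] [179.93221275  -0.21366903  -1.19855279] [ 0.36670379 -5.11216382  0.62965659] 0.06365050004724757 23.7333
(array([ 1.14, 14.06,  0.05]), array([ 0.001, -0.004,  0.293]))
(array([10.44, 32.94,  0.11]), array([ 0.   , -0.004,  0.555]))
```

>>> jog_arm([
  [5.5,0.3,3.8,0,0,-0.003,0.08],
  [5.5,0.6,7.6,0,0,-0.003,0.16],
  [5.5,0.9,11.4,0,0,-0.003,0.24],
  [5.5,1.5,15,0,0,-0.003,0.3],
  [5.5,3.2,18.5,0,0,-0.003,0.36],
  [5.5,4.9,22,0,0,-0.003,0.42],
  [5.5,6.6,25.4,0,0,-0.003,0.5],
  [5.5,8.3,28.8,0,0,-0.003,0.55],
  [5.5,9.8,31.7,0,0,-0.003,0.555],
  [5.5,10.4,32.9,0,0,-0.003,0.555],
  [5.5,10.4,32.9,0.1,0,-0.003,0.555],
  [5.5,10.4,32.9,0.1,0,-0.003,0.555],
])

```text
time_s: 24.73
tool_pos: [0.548, -0.3606, 0.1691]
tool_rot: [180.0, 0.1, -33.1]
force: [-0.0, 0.5, 0.1]
grip_width: 0.0638
```

```bash
python3 - <<'E'
from h import *
p,im=shot('wrist','w16')
o=get_obs();print(o['qpos'],o['tool_pos'],o['tool_rot'],o['force'],o['grip_width'],o['time_s'])
print(delta([.549,-.3607,.085],-33))
E
```

```text
[-10.67110683  30.05543098  57.75191243  87.91595542 -25.85224797
  76.43093316  16.76283938] [ 0.548291   -0.35941936  0.16932575] [-1.79971484e+02  5.11411601e-02 -3.29887603e+01] [ 0.18267941 -0.16514541 -1.01705586] 0.06382769671091035 24.7833
(array([0.14, 0.07, 8.43]), array([-0.   ,  0.001,  0.   ]))
```

>>> jog_arm([
  [5.5,0.1,0.1,2.5,0,0,0],
  [5.5,0.12,0.1,5,0,0,0],
  [5.5,0.12,0.1,7,0,0,0],
  [5.5,0.12,0.1,8.5,0,0,0],
  [5.5,0.12,0.1,9.2,0,0,0],
  [5.5,0.12,0.1,9.5,0,0,0],
  [5.5,0.12,0.1,9.6,0,0,0],
  [5.5,0.12,0.1,9.6,0,0,0],
])

```text
time_s: 25.45
tool_pos: [0.5493, -0.361, 0.0744]
tool_rot: [-180.0, -0.0, -33.0]
force: [-0.1, 0.1, -0.1]
grip_width: 0.0637
```

```bash
python3 - <<'E'
from h import *
p,im=shot('wrist','w17')
o=get_obs();print(o['tool_pos'],o['tool_rot'],o['force'],o['grip_width'],o['time_s'])
print(delta([.549,-.3607,.069],-33))
E
```

```text
[ 0.5493548  -0.36125148  0.07460689] [-1.79963532e+02 -6.02288557e-02 -3.29758715e+01] [-0.42333623  0.25582275 -0.66573868] 0.06354143653970767 25.5
(array([-0.06, -0.03,  0.56]), array([-0.001, -0.001,  0.   ]))
```

>>> jog_arm([
  [5.5,-0.05,-0.03,0.2,0,0,0],
  [5.5,-0.05,-0.03,0.35,0,0,0],
  [5.5,-0.05,-0.03,0.45,0,0,0],
  [5.5,-0.05,-0.03,0.52,0,0,0],
  [5.5,-0.05,-0.03,0.56,0,0,0],
  [5.5,-0.05,-0.03,0.56,0,0,0],
])

```text
time_s: 26.0
tool_pos: [0.5491, -0.3608, 0.0691]
tool_rot: [-180.0, -0.1, -33.0]
force: [-0.6, 1.0, 1.4]
grip_width: 0.0635
```

>>> jog_arm([
  [5.5,0,0,0.05,0,0,0],
  [5.5,0,0,0.08,0,0,0],
  [6.5,0,0,0.08,0,0,0],
  [7.0,0,0,0.08,0,0,0],
  [8.7,0,0,0.05,0,0,0],
  [8.7,0,0,0,0,0,0],
  [8.7,0,0,0,0,0,0],
  [8.7,0,0,-2,0,0,0],
  [8.7,0,0,-5,0,0,0],
  [8.7,0,0,-8,0,0,0],
  [8.7,0,0,-10,0,0,0],
  [8.7,0,0,-10,0,0,0],
])

```text
time_s: 27.0
tool_pos: [0.5508, -0.363, 0.1741]
tool_rot: [-179.9, -0.5, -33.0]
force: [0.8, -1.0, 0.3]
grip_width: 0.0872
```

```bash
python3 - <<'E'
from h import *
p,im=shot('wrist','w18')
o=get_obs();print(o['tool_pos'],o['tool_rot'],o['force'],o['grip_width'],o['time_s'])
for i,s,c,mm in blobs(masks(im)['dark'],600): print(s,c.round(1),circ(p,mm,.076))
print(proj(p,[.549,-.3607,.076]))
for w,y in [([.46,-.17,.17],-18),([.45,-.02,.17],0),([.43,.1,.17],15),([.4225,.155,.13],20)]: print(delta(w,y))
cv2.imwrite('pics/c18.png',cv2.resize(im[0:260,180:560],None,fx=2,fy=2,interpolation=cv2.INTER_CUBIC))
E
```

```text
[ 0.55005055 -0.36197951  0.17159706] [-179.93845678   -0.32519548  -32.98645417] [-0.24094439  0.46423762 -1.21476702] 0.08692707857627696 27.05
[  363     0   214   229 26838] [474.5 100.8] (array([ 0.68960817, -0.37000991]), np.float64(0.1507312447911252), np.float64(0.014786278600074506))
[  571     0    69   245 11394] [612.7  95.7] (array([ 0.77967926, -0.43529306]), np.float64(0.1291831286292542), np.float64(0.02731558056314829))
[ 171    4   62   62 2373] [201.8  37.5] (array([ 0.54871778, -0.21417585]), np.float64(0.039110801628776976), np.float64(0.0016896238582847125))
[ 274  155   77   82 4321] [310.4 196.8] (array([ 0.54868939, -0.35814995]), np.float64(0.06557017061527401), np.float64(0.0015850446697541541))
[    0   237   640   163 64667] [309.  333.4] (array([ 0.46265005, -0.52107318]), np.float64(0.3727848763474845), np.float64(0.0774463954800662))
[[313.3260602  200.22672122]]
(array([-18.01, -11.2 ,   0.07]), array([-0.   , -0.006, -0.262]))
(array([-27.01, -23.24,   0.03]), array([ 0.001, -0.006, -0.576]))
(array([-3.522e+01, -3.221e+01, -1.000e-02]), array([ 0.001, -0.006, -0.838]))
(array([-38.87, -36.42,   3.98]), array([ 0.002, -0.006, -0.925]))
```

```bash
python3 - <<'E'
from h import *
p=viewer.camera_params('wrist');im=cv2.imread('pics/w18.png')
for i,s,c,mm in blobs(masks(im)['dark'],600):
    if s[0]==274:
        cs,_=cv2.findContours(mm.astype(np.uint8),0,cv2.CHAIN_APPROX_NONE);k=max(cs,key=cv2.contourArea)[:,0]
        k=k[k[:,1]>197]
        for z in (.066,.076):
            X=ray(p,k,z)[:,:2]
            A=np.c_[2*X,np.ones(len(X))];q=np.linalg.lstsq(A,(X**2).sum(1),rcond=None)[0];print(z,q[:2],2*np.sqrt(q[2]+q[:2]@q[:2]))
E
```

```text
0.066 [ 0.54460044 -0.36144776] 0.06385702409872007
0.076 [ 0.54635652 -0.35892628] 0.06147473629394541
```

>>> jog_arm([
  [8.7,-3.4,-2.1,0,0,-0.006,-0.05],
  [8.7,-6.8,-4.3,0,0,-0.006,-0.1],
  [8.7,-10.3,-6.4,0,0,-0.006,-0.15],
  [8.7,-13.8,-8.6,0,0,-0.006,-0.2],
  [8.7,-17,-10.6,0,0,-0.006,-0.26],
  [8.7,-19.5,-13.5,0,0,-0.006,-0.34],
  [8.7,-22,-16.5,0,0,-0.006,-0.43],
  [8.7,-24.5,-19.8,0,0,-0.006,-0.52],
  [8.7,-27,-23,0,0,-0.006,-0.58],
  [8.7,-29.7,-26,0,0,-0.006,-0.67],
  [8.7,-32.5,-29,0,0,-0.006,-0.76],
  [8.7,-35.2,-32.2,0,0,-0.006,-0.84],
])

```text
time_s: 28.05
tool_pos: [0.4283, 0.1013, 0.169]
tool_rot: [180.0, 0.1, 15.4]
force: [0.8, 0.6, -0.4]
grip_width: 0.087
```

```bash
python3 - <<'E'
from h import *
o=get_obs();print(o['qpos'],o['tool_pos'],o['tool_rot'],o['time_s'])
print(delta([.4225,.155,.12],20))
E
```

```text
[-61.2733181   -9.03388326  41.4067868  116.57967239   6.34246125
  70.44474625  -6.93668021] [0.42834437 0.10134793 0.16901464] [1.79976444e+02 1.10701608e-01 1.54267055e+01] 28.05
(array([ 0.87, -5.33,  4.9 ]), array([ 0.   ,  0.002, -0.08 ]))
```

>>> jog_arm([
  [8.7,0.5,-3,2,0,0,-0.04],
  [8.7,0.9,-5.3,4,0,0.002,-0.08],
  [8.7,0.9,-5.3,4.9,0,0.002,-0.08],
  [8.7,0.9,-5.3,4.9,0,0.002,-0.08],
  [8.7,0.9,-5.3,4.9,0,0.002,-0.08],
])

```text
time_s: 28.47
tool_pos: [0.4222, 0.1536, 0.119]
tool_rot: [179.9, 0.1, 20.0]
force: [0.5, -0.5, -1.0]
grip_width: 0.0872
```

```bash
python3 - <<'E'
from h import *
p,im=shot('wrist','w19')
o=get_obs();print(o['qpos'],o['tool_pos'],o['tool_rot'],o['time_s'])
for i,s,c,mm in blobs(masks(im)['dark'],600): print(s,c.round(1),circ(p,mm,.01))
print(delta([.4225,.155,.004],20))
E
```

```text
[-64.27949041  -3.33775027  40.27557873 118.88943479   2.46735073
  63.71801893  -5.25627869] [0.42302228 0.15351003 0.11990578] [1.79942214e+02 3.44973841e-02 1.98901185e+01] 28.5167
[    0     0   640   400 95867] [274.  291.8] (array([0.44671047, 0.05843769]), np.float64(0.4440723055720307), np.float64(0.08509368003917546))
[ 487  130  101   75 5637] [537.4 166.1] (array([0.58484057, 0.2410553 ]), np.float64(0.06873347529234342), np.float64(0.006751896077814603))
[ 291  170   54   54 2285] [317.6 196.6] (array([0.42216257, 0.15477338]), np.float64(0.04651534161483339), np.float64(0.00035059051760235433))
(array([ 1.000e-02, -1.700e-01,  1.159e+01]), array([ 0.001,  0.001, -0.002]))
```

>>> jog_arm([
  [7.0,0,-0.15,2,0,0,0],
  [7.0,0,-0.15,4.5,0,0,0],
  [7.0,0,-0.15,7,0,0,0],
  [7.0,0,-0.15,9,0,0,0],
  [7.0,0,-0.15,10.3,0,0,0],
  [7.0,0,-0.15,11.1,0,0,0],
  [7.0,0,-0.15,11.5,0,0,0],
  [7.0,0,-0.15,11.6,0,0,0],
  [7.0,0,-0.15,11.6,0,0,0],
])

```text
time_s: 29.27
tool_pos: [0.4233, 0.1548, 0.0046]
tool_rot: [180.0, -0.0, 19.8]
force: [-0.0, 0.0, 0.1]
grip_width: 0.07
```

>>> jog_arm([
  [7.0,0,0,0.1,0,0,0],
  [7.0,0,0,0.1,0,0,0],
  [4.0,0,0,0.1,0,0,0],
  [4.0,0,0,0.1,0,0,0],
  [4.0,0,0,0.1,0,0,0],
  [4.0,0,0,0.1,0,0,0],
  [4.0,0,0,0.1,0,0,0],
  [4.0,0,0,0.1,0,0,0],
], squeeze=15)

```text
time_s: 29.93
tool_pos: [0.4232, 0.1548, 0.0037]
tool_rot: [180.0, -0.0, 19.8]
force: [-0.1, -0.4, -0.1]
grip_width: 0.0456
```

```bash
python3 - <<'E'
from h import *
o=get_obs();print(o['tool_pos'],o['tool_rot'],o['force'],o['grip_width'])
print(delta([.4225,.155,.15],20),delta([.57,.241,.15],23),delta([.571,.2416,.15],23))
E
```

```text
[0.42320564 0.15478428 0.00366446] [ 1.79967968e+02 -2.90557393e-02  1.98450079e+01] [-0.09628282 -0.44639842 -0.06628704] 0.04562011024568486
(array([ -0.05,  -0.04, -14.63]), array([ 0.001, -0.001, -0.003])) (array([ 16.74,  -3.12, -14.63]), array([ 0.001, -0.   , -0.055])) (array([ 16.86,  -3.14, -14.63]), array([ 0.001, -0.   , -0.055]))
```

>>> jog_arm([
  [4.0,0,0,-3,0,0,0],
  [4.0,0,0,-6.5,0,0,0],
  [4.0,0,0,-10,0,0,0],
  [4.0,1,0,-13.5,0,0,0],
  [4.0,4.5,-0.8,-14.6,0,0,-0.02],
  [4.0,8,-1.5,-14.6,0,0,-0.04],
  [4.0,11.5,-2.1,-14.6,0,0,-0.055],
  [4.0,14.5,-2.7,-14.6,0,0,-0.055],
  [4.0,16.2,-3.0,-14.6,0,0,-0.055],
  [4.0,16.9,-3.1,-14.6,0,0,-0.055],
  [4.0,16.9,-3.1,-14.6,0,0,-0.055],
  [4.0,16.9,-3.1,-14.6,0,0,-0.055],
])

```text
time_s: 30.93
tool_pos: [0.5709, 0.2404, 0.1492]
tool_rot: [179.9, 0.1, 23.0]
force: [-0.3, -0.2, 0.4]
grip_width: 0.0458
```

```bash
python3 - <<'E'
from h import *
p,im=shot('wrist','w20')
o=get_obs();print(o['tool_pos'],o['tool_rot'],o['force'],o['grip_width'],o['time_s'])
print(delta([.571,.2416,.062],23),delta([.571,.2416,.0557],23))
E
```

```text
[0.57068471 0.2402419  0.14950544] [1.79969228e+02 5.01681281e-02 2.29374933e+01] [ 0.12675782 -0.15259439 -0.24171687] 0.04593658890539703 30.9833
(array([ 0.09, -0.12,  8.75]), array([ 0.001,  0.001, -0.001])) (array([ 0.09, -0.12,  9.38]), array([ 0.001,  0.001, -0.001]))
```

>>> jog_arm([
  [4.0,0.08,-0.12,2.5,0,0,0],
  [4.0,0.08,-0.12,5,0,0,0],
  [4.0,0.08,-0.12,7,0,0,0],
  [4.0,0.08,-0.12,8.1,0,0,0],
  [4.0,0.08,-0.12,8.6,0,0,0],
  [4.0,0.08,-0.12,8.85,0,0,0],
  [4.0,0.08,-0.12,8.95,0,0,0],
  [4.0,0.08,-0.12,8.95,0,0,0],
])

```text
time_s: 31.65
tool_pos: [0.5715, 0.2418, 0.0611]
tool_rot: [180.0, -0.0, 22.9]
force: [0.1, 0.7, 0.6]
grip_width: 0.046
```

```bash
python3 - <<'E'
from h import *
o=get_obs();print(o['tool_pos'],o['tool_rot'],o['force'],o['grip_width'],o['time_s'])
print(delta([.571,.2416,.0557],23))
E
```

```text
[0.57151577 0.24178333 0.06113638] [ 1.79991352e+02 -4.90379692e-02  2.29328740e+01] [0.10398344 0.69981941 0.63511775] 0.045952938135689715 31.65
(array([-0.06, -0.  ,  0.54]), array([ 0.   , -0.001, -0.001]))
```

>>> jog_arm([
  [4.0,-0.05,0,0.2,0,0,0],
  [4.0,-0.05,0,0.35,0,0,0],
  [4.0,-0.05,0,0.45,0,0,0],
  [4.0,-0.05,0,0.52,0,0,0],
  [4.0,-0.05,0,0.56,0,0,0],
  [4.0,-0.05,0,0.56,0,0,0],
])

```text
time_s: 32.15
tool_pos: [0.5711, 0.2416, 0.0557]
tool_rot: [180.0, -0.0, 22.9]
force: [-0.7, 0.5, 1.4]
grip_width: 0.0456
```

>>> jog_arm([
  [4.0,0,0,0.05,0,0,0],
  [4.0,0,0,0.06,0,0,0],
  [4.7,0,0,0.06,0,0,0],
  [5.2,0,0,0.06,0,0,0],
  [6.5,0,0,0.03,0,0,0],
  [7.0,0,0,0,0,0,0],
  [7.0,0,0,0,0,0,0],
  [7.0,0,0,-2,0,0,0],
  [7.0,0,0,-5,0,0,0],
  [7.0,0,0,-8,0,0,0],
  [7.0,0,0,-11,0,0,0],
  [7.0,0,0,-11,0,0,0],
])

```text
time_s: 33.15
tool_pos: [0.5747, 0.2426, 0.1722]
tool_rot: [-179.9, -0.6, 22.9]
force: [2.3, 0.6, 1.4]
grip_width: 0.0697
```

```bash
python3 - <<'E'
from h import *
p,im=shot('wrist','w21')
o=get_obs();print(o['tool_pos'],o['tool_rot'],o['force'],o['grip_width'],o['time_s'])
print(proj(p,[[.571,.2416,.052],[.571,.2416,.062]]))
for w in ([.45,.15,.25],[.45,-.02,.25],[.47,-.24,.25]): print(delta(w,20 if w[1]>.1 else -5 if w[1]>-.1 else -27))
E
```

```text
[0.57331762 0.24223625 0.1693142 ] [-179.94485188   -0.43517588   22.92387428] [-0.42323772 -0.27294975 -0.32925452] 0.06970777274018775 33.2
[[310.93321708 194.86166385]
 [310.87839248 198.02584583]]
(array([-14.89,   3.68,  -8.19]), array([-0.001, -0.008,  0.051]))
(array([-21.51,  19.34,  -8.25]), array([-0.003, -0.007,  0.487]))
(array([-28.24,  40.38,  -8.32]), array([-0.004, -0.007,  0.871]))
```

>>> jog_arm([
  [8.0,-4,0.5,-3,0,-0.007,0],
  [8.0,-8,1,-6,0,-0.007,0],
  [8.0,-12,2,-8.2,0,-0.007,0.03],
  [8.0,-15,3.7,-8.2,0,-0.007,0.05],
  [8.0,-15,3.7,-8.2,0,-0.007,0.05],
  [8.0,-15,3.7,-8.2,0,-0.007,0.05],
])

```text
time_s: 33.7
tool_pos: [0.4475, 0.1474, 0.2504]
tool_rot: [-179.7, -0.1, 20.0]
force: [0.1, 0.6, -0.3]
grip_width: 0.0797
```

```bash
python3 - <<'E'
from h import *
pt,t=shot('top','topF');ps,s=shot('side','sideF')
def cr(im,c,w,h,f): 
    x,y=int(c[0]-w/2),int(c[1]-h/2);return cv2.resize(im[max(y,0):y+h,max(x,0):x+w],(400,300),interpolation=cv2.INTER_CUBIC)
a=cv2.imread('pics/w18.png');b=cv2.imread('pics/w21.png')
L=proj(ps,[.549,-.361,.04])[0];S=proj(ps,[.571,.2416,.04])[0];print(L,S)
r1=np.hstack([a[0:240,140:460],b[60:300,150:470]]);r1=cv2.resize(r1,(800,300),interpolation=cv2.INTER_CUBIC)
Ls=cr(s,L+[0,-15],100,75,4);Ss=cr(s,S,60,45,4)
Tt=cv2.resize(t[140:215,330:460],(400,300),interpolation=cv2.INTER_CUBIC)
# small nest in the top and side view stacked to halves
left=np.hstack([Tt[:, :266],Ls[:,60:326],Ss[:,66:334]])
cv2.imwrite('pics/fin.png',np.vstack([r1,cv2.resize(left,(800,300))]))
E
```

```text
[341.92148182 239.04081273] [335.85780568 171.9829644 ]
```

View pics/fin.png

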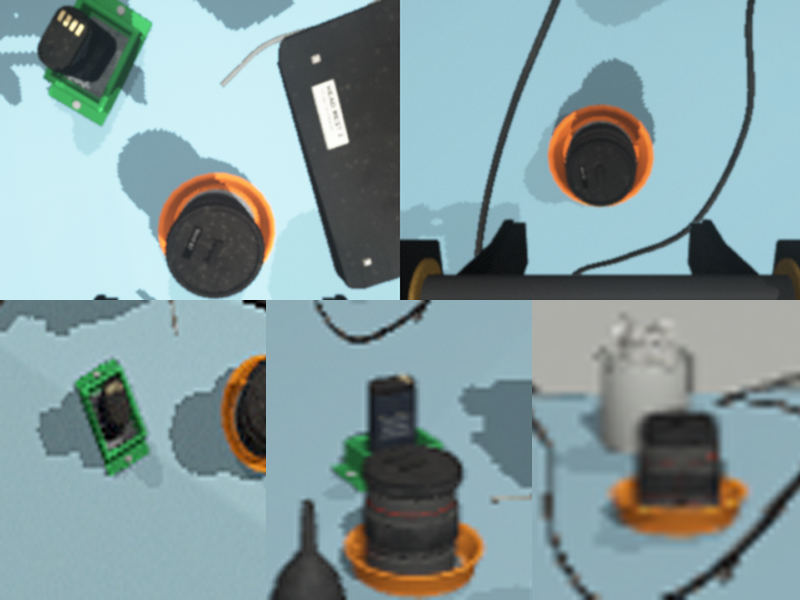

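The last picture is a composite of five views:
- **Large lens:** capped and level in its nest. The cap centre is at about pixel 312 in the wrist view, against 313 expected. In the side view the cap and the barrel share the same centre column.
- **Small lens:** capped and flat in its nest.
- **Battery:** upright in the green pocket.
- **Bystanders:** the blower and the pot are still standing.

```bash
python3 - <<'E'
from h import *
b0=cv2.imread('pics/top0.png');b1=cv2.imread('pics/topF.png')
for im in (b0,b1): print([c.round(1) for i,s,c,m in blobs(masks(im)['dark'],100) if 435<c[0]<460 and 180<c[1]<205])
print(np.abs(b0[143:172,155:182].astype(int)-b1[143:172,155:182]).mean())
print(env.sign_off())
E
```

```text
[array([447.9, 191.4])]
[array([447.9, 191.3])]
5.007237122179651
the job is handed in; nothing more can be done
None
```

The job is done and handed in at about 34 s. Both lenses were set down on the nest floors by feel and let go. The battery then went into the pocket, and after that each cap went onto its own lens.

**Last checks:**
- **Caps and lenses:** the final views show both capped lenses upright in their nests with the caps flat.
- **Battery:** it stands upright in the pocket, turned about 6° from the pocket's axis because the last joint was close to its limit.
- **Bystanders:** the blower stayed within 0.1 px between the first and last top views. The area round the swab pot looks almost the same, so I take it as unmoved.
- **Robot:** the gripper is clear of everything.

**One check disagreed:** a rough arc fit on the large cap gave a centre about 3.5 mm off, but its diameter also came out 3 to 5 mm too small. The wrist and side views show the cap centred to about 1 px, and I trusted those.

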